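Rub down chased plaques on the sprung pad with the dust extractor running

ROBOT

A 6-joint arm with a two-finger parallel gripper is mounted at the origin on the work surface. World frame = base frame: x ahead of the robot, y to its left, z up, the work surface at z = 0. Lengths are in m, angles in rad, forces in N, time in s.
With the tool pointing down it reaches from about 0.275 to 0.85 m from the base axis. Payload 19 kg.
Tool frame: the origin (TCP) lies at the very end of the fingers, on their centre line; the grasp point (between the pads) lies 19 mm behind it; z points along the fingers, y is the line along which they close (so a half turn about z gives the same grasp; the last joint's range is limited). The gripper opens to 85 mm and grips with 20 to 120 N. Pads are 22 mm wide; open, the fingers measure 114 mm over their backs; the gripper's body (76 mm by 85 mm) begins 54 mm behind the grasp point. The pads swing forward as they close: fully open they stand 13 mm farther back than shut.
Start: joints at [-1.474, 0.15, 1.437, -0, 1.554, -0.134], TCP at [0.132, -0.56, 0.231] pointing down, gripper open.
Joint ranges: [-2.8, 2.8], [-0.68, 2.1], [0.12, 2.68], [-1.39, 4.53], [0.16, 2.79], [-2.81, 2.81]. Speed limits (rad/s): [1.89, 1.89, 2.22, 3.01, 3.01, 3.01].

INTERFACE

Orientations are given as a unit quaternion [w, x, y, z].
In Python, from cell import r gives the robot as it stands. The module is installed in compiled form; this text tells all that it offers.
- The arm moves only by the shell command python3 -m handwheel 'ROWS'. ROWS is JSON, a list of rows, each a list of 3 entries, a list of its own where there are three numbers: the turn, a rotation vector about the tool's x, y, z normalised to -1 to 1, where 1 is 120 degrees, then the shift along the tool's x, y, z normalised to -1 to 1, where 1 is 750 mm, then the closure, from -1 (fully open) to 1 (shut). In form: [[[rx, ry, rz], [x, y, z], hand], ...]. A call has 1 to 20 rows; each row is the pose to reach, as a shift and turn from the pose commanded when the call began, along the tool's axes at that moment; what a row does not reach only later rows make up. A row lasts 1/8 s, in which the tool goes at most 62.5 mm and 10.7 degrees, less where a joint would pass 70% of its speed; a pose out of reach is approached as far as the arm can. A call with a number of a shift or a turn outside -1 to 1 is refused whole. A call with a gripper value outside its range is refused whole. The fingers move at their own pace and stop on an object; the grip force is fixed at half the most. Time passes only in rows, so rows that repeat a pose let the fingers close. It gives the time, the measured TCP pose, the force, the opening and the grip force at its end, in the units of the state.
- r.state(): the state, without advancing time (a new reading comes with each control period).
- r.snapshot(name): name is "side" or "top"; returns a dict with "pixels" (420x560x3 uint8, red, green, blue), "camera_matrix" (3x3 intrinsics, pixels), "R" (3x3) and "t" (3): a world point X has camera coordinates R X + t. Camera axes: x right, y down, z forward; pixel columns grow to the right and rows downward; lengths in m; the calibration is good to about 2 mm. A picture is of the moment at which its call begins. There is no depth.
- r.finish_job(): hands the job in; it is judged then, once.
The state is a dict: "t": time; "q": joint angles; "qd": joint speeds; "tau": joint torques, N m; "tool_pos": TCP position; "tool_rot": TCP orientation; "wrist_force": force on the tool from outside, world axes, zero at the start; "moment": the same for the moment, N m; "opening": finger opening in m; "grasp_force": force on a finger pad.
Only numpy, scipy, OpenCV 4.12 (cv2) and the standard library are available. Lean on these libraries where they do the work, as an engineer would, in place of code of your own. Each camera call takes 0.05 s, during which the arm holds its last target. There are 200 camera calls.

TASK

Turn the extractor dial from its bar mark to the two-dot mark and let go, then lay every plaque (two or three are out) flat and side by side on the sprung pad. With the rubbing block rub each plaque lengthwise along its middle, about 20 mm to either side of its centre, there and back at some two seconds each way, keeping the pad pressed about 5 mm down and never forcing it onto its stops: first the plaque with two round ends, then the rectangular one, then the arched one. Then put the block back upright on the middle of its mat and lay the plaques flat in the wooden tray, none on another, and only after that turn the dial back to the bar mark; leave the hammer, bottle and cup where they are.

Things in the scene. Friction and masses are not known exactly. Their poses are not given: they have to be found in the camera images.
- dial (a joint): black selector dial on the dark grey switch box: disc 48 mm across, 8 mm thick, with an upright grip bar 44 mm long, 14 mm thick, from 7 to 37 mm above its underside (60 mm above the bench). Joint in rad, growing clockwise from above: 0 = bar mark (off), 0.524 = one dot, 1.047 = two, 1.571 = three. Clicks into each, torque under 0.15 N m; left between two, it snaps to the nearer
- dial_grip (a point): point on the dial's axis, 31 mm above the dial's underside and 6 mm under the top of the grip bar: the height to grip. It turns with the dial; x axis along the grip bar, -x to the white pointing end; z up
- switch_box: fixed dark grey box 130 x 130 mm, top 58 mm above the bench; origin under its centre, dial on its vertical axis. White marks on top around the dial: a bar (off), then clockwise one dot, two dots in a row, three dots in a row, 30 degrees apart; the marks face the robot side (-x)
- platen (a joint): how far the sprung pad is pressed down, m: 0 = up, stops at 0.014. It moves straight down without tilting; about 14 N plus 1 N per mm less the load's weight (about 4 to 10 N with platen and plaques) moves it, so 5 mm down takes some 8 to 14 N from the block
- pad_top (a point): centre of the pad's grippy black rubber top, 42 mm above the bench when up; moves down with the pad. x axis across the pad (92 mm between lips), y axis along it (270 mm between lips), z up. Wooden lips 6 mm wide all round stand 4 mm above the rubber
- stand: fixed steel base of the sprung pad, 110 x 288 mm, 16 mm high; origin under its centre, axes as the pad
- oblong_plate: dark metal plaque with rounded ends, 76 mm long (x) by 50 mm wide (y), 12 mm thick, about 0.22 kg; origin at the centre of its underside, z up; bright lines on top. May be absent (None)
- rect_plate: dark metal rectangular plaque, 64 mm long (x) by 46 mm wide (y), 12 mm thick, about 0.2 kg; origin at the centre of its underside. May be absent (None)
- arch_plate: dark metal arched plaque (one square end, one half-round end towards +x), 56 mm long (x) by 44 mm wide (y), 12 mm thick, about 0.15 kg; origin on its underside, midway along and across. May be absent (None)
- block: rubbing block, 0.3 kg: grey sole 60 mm (x) by 46 mm (y), 14 mm thick, with a wooden grip bar on top 50 mm (x) by 18 mm (y), from 14 to 48 mm above the underside; origin at the centre of the underside, z up. Its underside rubs
- mat: fixed cork mat 110 x 90 mm, 3 mm thick, on which the block stands; origin at the centre of its underside
- tray: open wooden tray 280 mm (x) by 130 mm (y), 20 mm high, walls and floor 5 mm thick, fixed; origin under its centre, empty at the start
- hammer: chasing hammer 240 mm long lying on the bench beyond the pad; not to be moved
- oil: amber bottle 56 mm across, 130 mm high; not to be moved
- cup: white mug 76 mm across, 80 mm high; not to be moved

How it is judged:
On the way, in this order (a step that is already met when the one before it is completed fails the run):
1. the dial stands at two dots, let go (value of joint dial between 0.93 and 1.17 rad and contact force between the fingers and dial below 0.2 N), for 0.3 s.
2. all the plaques lie flat on the pad, let go (x of oblong_plate in the frame of pad_top between -0.045 and 0.045 m and y of oblong_plate in the frame of pad_top between -0.13 and 0.13 m and z of oblong_plate in the frame of pad_top between -0.003 and 0.005 m and angle between each of oblong_plate, rect_plate, arch_plate's own z axis and vertical below 0.1 rad and contact force between the fingers and oblong_plate below 0.2 N and x of rect_plate in the frame of pad_top between -0.045 and 0.045 m and y of rect_plate in the frame of pad_top between -0.13 and 0.13 m and z of rect_plate in the frame of pad_top between -0.003 and 0.005 m and contact force between the fingers and rect_plate below 0.2 N and x of arch_plate in the frame of pad_top between -0.045 and 0.045 m and y of arch_plate in the frame of pad_top between -0.13 and 0.13 m and z of arch_plate in the frame of pad_top between -0.003 and 0.005 m and contact force between the fingers and arch_plate below 0.2 N and value of joint dial between 0.93 and 1.17 rad), for 0.3 s.
3. the block bears on the round-ended plaque, 8 to 40 mm off its centre towards its +x end and within 16 mm of its middle line, with the pad 2 to 10 mm down (x of block in the frame of oblong_plate between 0.008 and 0.04 m and y of block in the frame of oblong_plate between -0.016 and 0.016 m and z of block in the frame of oblong_plate between 0.008 and 0.016 m and x of oblong_plate in the frame of pad_top between -0.046 and 0.046 m and y of oblong_plate in the frame of pad_top between -0.135 and 0.135 m and z of oblong_plate in the frame of pad_top between -0.004 and 0.006 m and height (world z) of oblong_plate between 0.032 and 0.0402 m and contact force between block and oblong_plate above 0.5 N and angle between oblong_plate's own z axis and vertical below 0.1 rad), for 0.3 s.
4. the block bears on the round-ended plaque, 8 to 40 mm off its centre towards its -x end and within 16 mm of its middle line, with the pad 2 to 10 mm down (x of block in the frame of oblong_plate between -0.04 and -0.008 m and y of block in the frame of oblong_plate between -0.016 and 0.016 m and z of block in the frame of oblong_plate between 0.008 and 0.016 m and x of oblong_plate in the frame of pad_top between -0.046 and 0.046 m and y of oblong_plate in the frame of pad_top between -0.135 and 0.135 m and z of oblong_plate in the frame of pad_top between -0.004 and 0.006 m and height (world z) of oblong_plate between 0.032 and 0.0402 m and contact force between block and oblong_plate above 0.5 N and angle between oblong_plate's own z axis and vertical below 0.1 rad), for 0.3 s.
5. the block bears on the rectangular plaque, 8 to 40 mm off its centre towards its +x end and within 16 mm of its middle line, with the pad 2 to 10 mm down (x of block in the frame of rect_plate between 0.008 and 0.04 m and y of block in the frame of rect_plate between -0.016 and 0.016 m and z of block in the frame of rect_plate between 0.008 and 0.016 m and x of rect_plate in the frame of pad_top between -0.046 and 0.046 m and y of rect_plate in the frame of pad_top between -0.135 and 0.135 m and z of rect_plate in the frame of pad_top between -0.004 and 0.006 m and height (world z) of rect_plate between 0.032 and 0.0402 m and contact force between block and rect_plate above 0.5 N and angle between rect_plate's own z axis and vertical below 0.1 rad), for 0.3 s.
6. the block bears on the rectangular plaque, 8 to 40 mm off its centre towards its -x end and within 16 mm of its middle line, with the pad 2 to 10 mm down (x of block in the frame of rect_plate between -0.04 and -0.008 m and y of block in the frame of rect_plate between -0.016 and 0.016 m and z of block in the frame of rect_plate between 0.008 and 0.016 m and x of rect_plate in the frame of pad_top between -0.046 and 0.046 m and y of rect_plate in the frame of pad_top between -0.135 and 0.135 m and z of rect_plate in the frame of pad_top between -0.004 and 0.006 m and height (world z) of rect_plate between 0.032 and 0.0402 m and contact force between block and rect_plate above 0.5 N and angle between rect_plate's own z axis and vertical below 0.1 rad), for 0.3 s.
7. the block bears on the arched plaque, 8 to 40 mm off its centre towards its +x end and within 16 mm of its middle line, with the pad 2 to 10 mm down (x of block in the frame of arch_plate between 0.008 and 0.04 m and y of block in the frame of arch_plate between -0.016 and 0.016 m and z of block in the frame of arch_plate between 0.008 and 0.016 m and x of arch_plate in the frame of pad_top between -0.046 and 0.046 m and y of arch_plate in the frame of pad_top between -0.135 and 0.135 m and z of arch_plate in the frame of pad_top between -0.004 and 0.006 m and height (world z) of arch_plate between 0.032 and 0.0402 m and contact force between block and arch_plate above 0.5 N and angle between arch_plate's own z axis and vertical below 0.1 rad), for 0.3 s.
8. the block bears on the arched plaque, 8 to 40 mm off its centre towards its -x end and within 16 mm of its middle line, with the pad 2 to 10 mm down (x of block in the frame of arch_plate between -0.04 and -0.008 m and y of block in the frame of arch_plate between -0.016 and 0.016 m and z of block in the frame of arch_plate between 0.008 and 0.016 m and x of arch_plate in the frame of pad_top between -0.046 and 0.046 m and y of arch_plate in the frame of pad_top between -0.135 and 0.135 m and z of arch_plate in the frame of pad_top between -0.004 and 0.006 m and height (world z) of arch_plate between 0.032 and 0.0402 m and contact force between block and arch_plate above 0.5 N and angle between arch_plate's own z axis and vertical below 0.1 rad), for 0.3 s.
9. the block is back on its mat and all plaques lie in the tray, dial still at two dots (x of oblong_plate in the frame of tray between -0.135 and 0.135 m and y of oblong_plate in the frame of tray between -0.06 and 0.06 m and z of oblong_plate in the frame of tray between 0.001 and 0.011 m and angle between each of oblong_plate, rect_plate, arch_plate, block's own z axis and vertical below 0.12 rad and linear speed of each of oblong_plate, rect_plate, arch_plate below 0.02 m/s and contact force between the fingers and oblong_plate below 0.2 N and x of rect_plate in the frame of tray between -0.135 and 0.135 m and y of rect_plate in the frame of tray between -0.06 and 0.06 m and z of rect_plate in the frame of tray between 0.001 and 0.011 m and contact force between the fingers and rect_plate below 0.2 N and x of arch_plate in the frame of tray between -0.135 and 0.135 m and y of arch_plate in the frame of tray between -0.06 and 0.06 m and z of arch_plate in the frame of tray between 0.001 and 0.011 m and contact force between the fingers and arch_plate below 0.2 N and horizontal distance between block and mat below 0.03 m and height (world z) of block between 0 and 0.008 m and contact force between the fingers and block below 0.2 N and value of joint dial between 0.93 and 1.17 rad), for 0.3 s.
At the end, for the whole second after the job is handed in: dial within 0.1 rad of the bar mark; every plaque flat on the tray floor inside its walls and at rest; the block upright on its mat, within 30 mm of its middle; hammer, bottle and cup not moved (x of oblong_plate in the frame of tray between -0.135 and 0.135 m and y of oblong_plate in the frame of tray between -0.06 and 0.06 m and z of oblong_plate in the frame of tray between 0.001 and 0.011 m and angle between each of oblong_plate, rect_plate, arch_plate, block's own z axis and vertical below 0.12 rad and linear speed of each of oblong_plate, rect_plate, arch_plate below 0.02 m/s and contact force between the fingers and oblong_plate below 0.2 N and x of rect_plate in the frame of tray between -0.135 and 0.135 m and y of rect_plate in the frame of tray between -0.06 and 0.06 m and z of rect_plate in the frame of tray between 0.001 and 0.011 m and contact force between the fingers and rect_plate below 0.2 N and x of arch_plate in the frame of tray between -0.135 and 0.135 m and y of arch_plate in the frame of tray between -0.06 and 0.06 m and z of arch_plate in the frame of tray between 0.001 and 0.011 m and contact force between the fingers and arch_plate below 0.2 N and horizontal distance between block and mat below 0.03 m and height (world z) of block between 0 and 0.008 m and contact force between the fingers and block below 0.2 N and value of joint dial between -0.1 and 0.12 rad); the robot touches nothing.
It fails at once if a bystander (hammer, bottle, cup) was moved more than 30 mm (distance of any of hammer, oil, cup from where it was at the start of the episode above 0.03 m).
It fails at once if the pad was forced down onto its stops with the held block (value of joint platen above 0.0132 m and contact force between the fingers and block above 2 N).
Of oblong_plate, rect_plate, arch_plate only 2 to 3 are there at a start; the rules pass over those that are not, and their reading is None.
At some moment in a run one of oblong_plate, rect_plate, arch_plate may be knocked a few centimetres aside while the robot is not near it.
Once in a run the grip may slacken for a moment while it holds something.
It also fails if it takes over 210 s, if anything falls off the work surface, if the arm or the gripper's body presses on something with over 40 N, if the wrist force passes 120 N, or if a joint passes its speed limit or range.

## Working session

There is one attempt and no reset: what is moved stays moved. The work goes in short steps, Python scripts to look and compute and a shell command to move; the robot and the scene stay as the last step left them, time stands still between calls to the robot, and variables do not carry over. Pictures are saved under pics/ and viewed, at most 14 in all, crops included, and the job is handed in when it is done.

```bash
mkdir -p pics; python3 - <<'E'
from cell import r
import cv2, json
s=r.state();print({k:s[k] for k in('t','tool_pos','tool_rot','opening','wrist_force')})
for n in('top','side'):
    d=r.snapshot(n);cv2.imwrite(f'pics/{n}0.png',cv2.resize(d['pixels'][:,:,::-1],(800,600),interpolation=cv2.INTER_CUBIC));print(n,d['camera_matrix'],d['R'],d['t'])
E
```

```text
{'t': 0.0, 'tool_pos': array([ 0.13150618, -0.55951718,  0.23068362]), 'tool_rot': array([-5.94309977e-04,  9.93347681e-01,  1.15152212e-01,  1.98383757e-05]), 'opening': 0.08594610136686553, 'wrist_force': array([0.76803647, 0.20689764, 0.09024426])}
top [[529.34977804   0.         290.14634426]
 [  0.         529.34977804 213.29099818]
 [  0.           0.           1.        ]] [[ 3.98335777e-03 -9.99788975e-01 -2.01528629e-02]
 [-9.85328240e-01 -4.85541541e-04 -1.70669341e-01]
 [ 1.70623540e-01  2.05370220e-02 -9.85122245e-01]] [0.01370238 0.58951461 1.27307868]
side [[505.49419134   0.         278.43410586]
 [  0.         505.49419134 210.65699082]
 [  0.           0.           1.        ]] [[ 0.96343187 -0.26786368 -0.00693397]
 [-0.186657   -0.65233823 -0.73458424]
 [ 0.19224514  0.70901614 -0.67848207]] [-0.5783095   0.18119845  0.95841723]
```

View pics/top0.png

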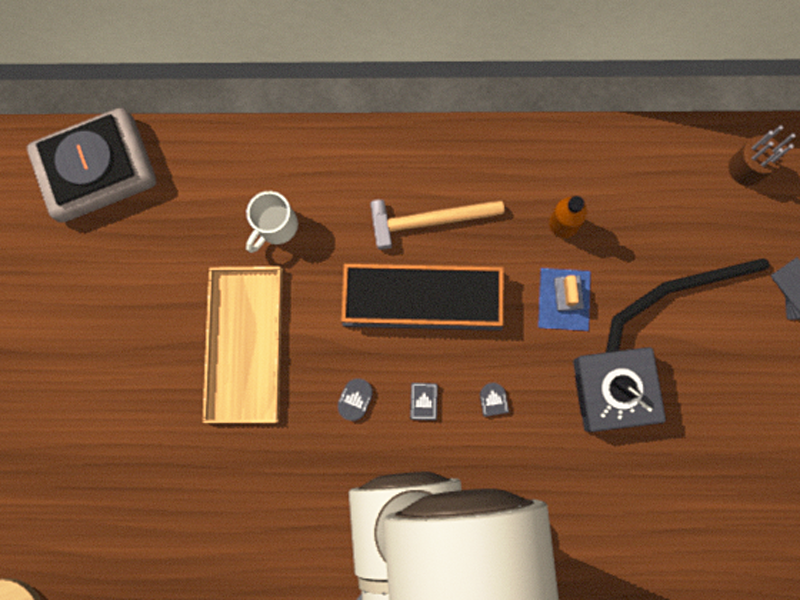

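View pics/side0.png

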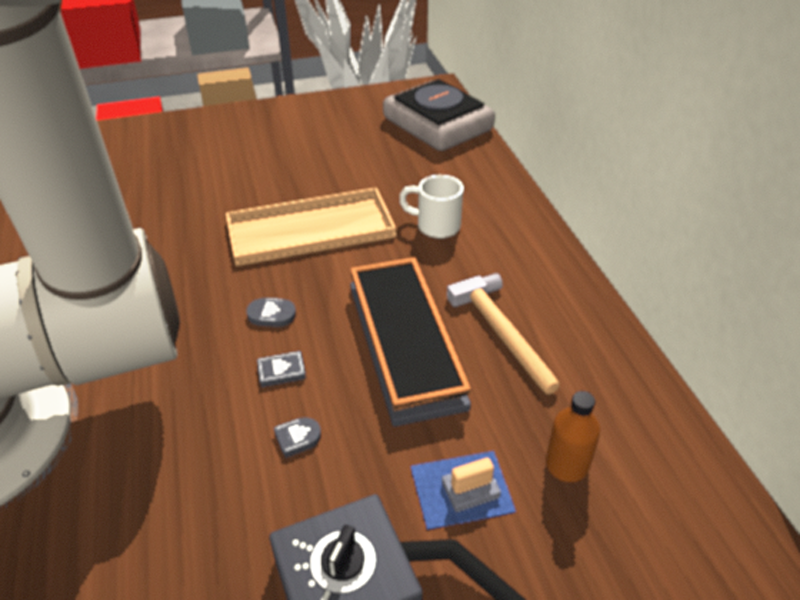

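```bash
cat > h.py <<'E'
from cell import r
import cv2, numpy as np
from scipy.spatial.transform import Rotation as Ro
def crop(n,f,c0,c1,r0,r1,k):
    d=r.snapshot(n);cv2.imwrite('pics/'+f,cv2.resize(d['pixels'][r0:r1,c0:c1,::-1],None,fx=k,fy=k,interpolation=cv2.INTER_CUBIC));return d
def pt(d,u,v,z):
    K,R,t=d['camera_matrix'],d['R'],d['t']
    c=-R.T@t; w=R.T@np.linalg.inv(K)@[u,v,1]
    return c+w*(z-c[2])/w[2]
def tool():
    s=r.state();q=s['tool_rot'];return s,Ro.from_quat([q[1],q[2],q[3],q[0]])
E
python3 - <<'E'
from h import *
crop('top','c1.png',225,475,180,310,3.2)
crop('top','c2.png',130,430,150,310,2.6)
E
```

```text
(no output)
```

View pics/c1.png

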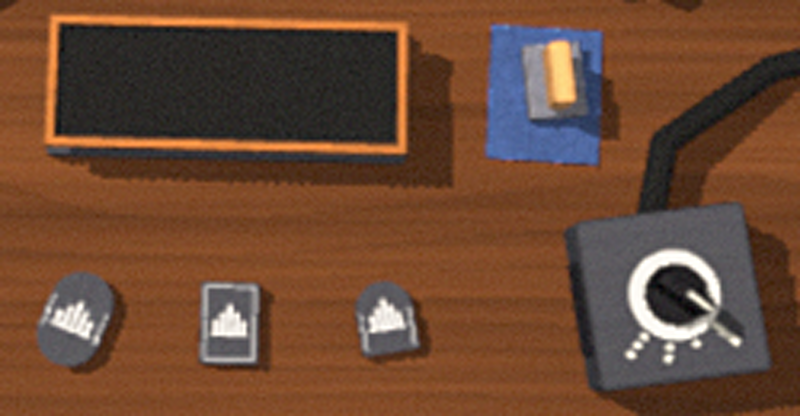

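View pics/c2.png

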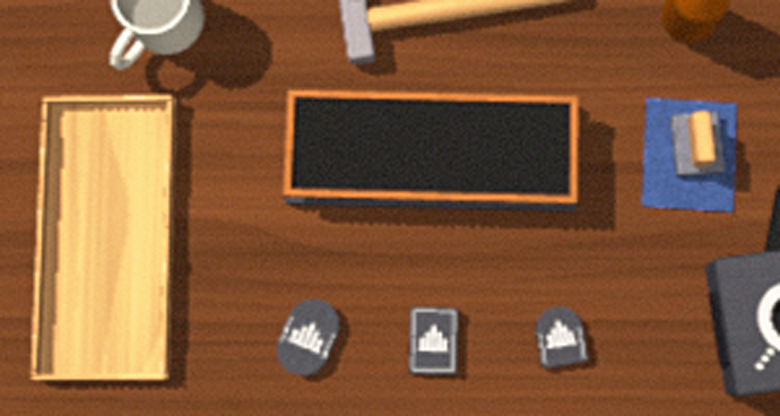

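```bash
python3 - <<'E'
from h import *
d=r.snapshot('top')
A={'pad':(.046,[(50,15),(408,22),(407,155),(46,148)]),'box':(.058,[(578,228),(742,203),(770,370),(603,390)]),'mat':(.003,[(491,25),(602,32),(599,165),(487,158)]),
'blktop':(.051,[(547,43),(568,40),(577,105),(555,108)]),'rect':(.012,[(203,284),(258,284),(257,362),(201,365)]),'tray':(.02,[(42,97),(177,96),(168,380),(31,379)])}
for n,(z,P) in A.items():
    k,a,b=(2.6,130,150) if n=='tray' else (3.2,225,180)
    W=np.array([pt(d,a+u/k,b+v/k,z)[:2] for u,v in P]);c=W.mean(0)
    e=W-np.roll(W,-1,0);L=np.linalg.norm(e,axis=1)
    ax=W[0]+W[1]-W[2]-W[3];ay=W[0]+W[3]-W[1]-W[2]
    print(n,c.round(4),'len',L.round(4),'up dir deg',np.degrees(np.arctan2(ax[1],ax[0])).round(1),np.degrees(np.arctan2(-ay[0],ay[1])).round(1))
q=lambda u,v,z=.012:pt(d,225+u/3.2,180+v/3.2,z)[:2]
for n,a,b in (('obl',(88,272),(69,366)),('oblw',(38,312),(115,325)),('arch',(379,281),(390.5,352)),('archw',(363,357),(418,347)),('oneb',(675,293),(735,340)),('blkx',(537,43),(542,119))):
    z={'oneb':.058,'blkx':.017}.get(n,.012)
    a,b=q(*a,z),q(*b,z);e=a-b;print(n,((a+b)/2).round(4),np.hypot(*e).round(4),np.degrees(np.arctan2(e[1],e[0])).round(1),a.round(4))
# colour/edge-based plates
im=d['pixels'];hsv=cv2.cvtColor(im,cv2.COLOR_RGB2HSV)
m=((hsv[...,1]<70)|((hsv[...,1]<110)&(hsv[...,2]<80))).astype(np.uint8)
m[:262]=0;m[300:]=0;m[:,:230]=0;m[:,365:]=0
for c in cv2.findContours(m,cv2.RETR_EXTERNAL,cv2.CHAIN_APPROX_NONE)[0]:
    if cv2.contourArea(c)<100: continue
    W=np.array([pt(d,*p,.012)[:2] for p in c[:,0]],np.float32);print(cv2.minAreaRect(W))
s,R=tool();print(R.as_matrix().round(3))
E
```

```text
pad [6.079e-01 4.000e-04] len [0.2834 0.1061 0.2819 0.1066] up dir deg -0.9 -1.1
box [ 0.4418 -0.3381] len [0.127  0.127  0.1265 0.123 ] up dir deg 6.7 7.9
mat [ 0.6077 -0.2556] len [0.09   0.1092 0.0895 0.1095] up dir deg -3.2 -3.7
blktop [ 0.6155 -0.2607] len [0.0166 0.052  0.0173 0.0519] up dir deg 5.5 8.1
rect [ 0.4228 -0.0016] len [0.0435 0.061  0.044  0.0633] up dir deg -1.0 1.7
tray [0.5241 0.3212] len [0.1353 0.2797 0.1326 0.2783] up dir deg 0.4 0.1
obl [0.4262 0.1177] 0.075 -10.6 [0.4631 0.1108]
oblw [0.4264 0.1193] 0.0618 80.7 [0.4314 0.1499]
arch [ 0.4288 -0.1234] 0.0561 8.5 [ 0.4565 -0.1193]
archw [ 0.4011 -0.1276] 0.0438 100.4 [ 0.3972 -0.106 ]
oneb [ 0.4273 -0.3614] 0.056 51.0 [ 0.4449 -0.3396]
blkx [ 0.6163 -0.2493] 0.062 2.0 [ 0.6473 -0.2482]
((0.4288092255592346, -0.12344208359718323), (0.05547543242573738, 0.045959990471601486), 8.571287155151367)
((0.424221932888031, -0.0010074581950902939), (0.04641393944621086, 0.06414777785539627), 87.24506378173828)
((0.426981121301651, 0.12108540534973145), (0.05168857425451279, 0.07479330897331238), 67.33856964111328)
[[ 0.973  0.229 -0.   ]
 [ 0.229 -0.973  0.001]
 [ 0.    -0.001 -1.   ]]
```

```bash
cat >> h.py <<'E'
def wrap(a): return (a+180)%360-180
def plan(T):
    """T: list of (x,y,z,yaw of tool x deg); prints turn and shift from the pose now"""
    s,R=tool();M=R.as_matrix();yaw=np.degrees(np.arctan2(M[1,0],M[0,0]))
    print('t',round(s['t'],2),'tcp',s['tool_pos'].round(4),'yaw',yaw.round(1),'q6',round(s['q'][5],2),'F',s['wrist_force'].round(1),'open',round(s['opening'],4),'g',round(s['grasp_force'],1))
    for x,y,z,a in T:
        Q=Ro.from_euler('z',a,degrees=True)*Ro.from_euler('x',180,degrees=True)
        rv=(R.inv()*Q).as_rotvec(degrees=True)/120
        print((x,y,z,a),rv.round(3).tolist(),(R.inv().apply(np.array([x,y,z])-s['tool_pos'])/.75).round(4).tolist())
def plates(d,z,lo,hi):
    im=d['pixels'];hsv=cv2.cvtColor(im,cv2.COLOR_RGB2HSV)
    m=((hsv[...,1]<70)|((hsv[...,1]<110)&(hsv[...,2]<80))).astype(np.uint8)
    k=np.zeros_like(m);k[lo[1]:hi[1],lo[0]:hi[0]]=1;m*=k;blobs(d,m,z)
def blobs(d,m,z,amin=100):
    for c in cv2.findContours(m,cv2.RETR_EXTERNAL,cv2.CHAIN_APPROX_NONE)[0]:
        if cv2.contourArea(c)<amin: continue
        W=np.array([pt(d,*p,z)[:2] for p in c[:,0]]);M=cv2.moments((W*1e4).astype(np.float32))
        a=.5*np.degrees(np.arctan2(2*M['mu11'],M['mu20']-M['mu02']))
        rc=cv2.minAreaRect(W.astype(np.float32))
        print('px',c[:,0].mean(0).round(),'cen',round(M['m10']/M['m00']/1e4,4),round(M['m01']/M['m00']/1e4,4),'moment yaw',round(a,1),'rect',np.round(rc[0],4),np.round(rc[1],4),round(rc[2],1))
E
python3 - <<'E'
from h import *
d=r.snapshot('top');plates(d,.012,(230,262),(365,300))
im=d['pixels'];hsv=cv2.cvtColor(im,cv2.COLOR_RGB2HSV).astype(int)
m=((hsv[...,1]<60)&(hsv[...,2]>150)).astype(np.uint8);m[:255]=0;m[300:]=0;m[:,:418]=0;m[:,455:]=0;print('ring');blobs(d,m,.058)
m=((hsv[...,0]<30)&(hsv[...,1]>60)&(hsv[...,2]>140)).astype(np.uint8);m[:190]=0;m[220:]=0;m[:,:385]=0;m[:,408:]=0;print('wood');blobs(d,m,.051,20)
m=(abs(hsv[...,0]-110)>15)|(hsv[...,1]<100);m=m.astype(np.uint8);m[:190]=0;m[220:]=0;m[:,:385]=0;m[:,408:]=0;print('sole');blobs(d,m,.017,20)
plan([(.443,-.339,.16,52),(.443,-.339,.075,52),(.443,-.339,.075,-8)])
E
```

```text
px [345. 280.] cen 0.427 -0.1236 moment yaw 14.8 rect [ 0.4285 -0.1235] [0.0562 0.0458] 9.8
px [296. 281.] cen 0.4243 -0.0008 moment yaw -3.3 rect [ 0.4242 -0.001 ] [0.0464 0.0641] 87.2
px [248. 279.] cen 0.427 0.1208 moment yaw -22.1 rect [0.4267 0.1212] [0.0517 0.0742] 67.3
ring
px [436. 278.] cen 0.4426 -0.3378 moment yaw -17.8 rect [ 0.4362 -0.3337] [0.0831 0.0828] 13.0
wood
px [399. 203.] cen 0.6173 -0.2578 moment yaw 2.3 rect [ 0.6171 -0.2576] [0.0489 0.0232] 4.4
sole
px [398. 205.] cen 0.6181 -0.2596 moment yaw 0.1 rect [ 0.6185 -0.2595] [0.0652 0.0486] 0.0
t 0.3 tcp [ 0.1315 -0.5597  0.2311] yaw 13.2 q6 -0.13 F [0.3 0.  0.4] open 0.0852 g 0.0
(0.443, -0.339, 0.16, 52) [-0.0, -0.0, -0.323] [0.4716, -0.1914, 0.0949]
(0.443, -0.339, 0.075, 52) [-0.0, -0.0, -0.323] [0.4716, -0.1913, 0.2082]
(0.443, -0.339, 0.075, -8) [-0.0, 0.0, 0.177] [0.4716, -0.1913, 0.2082]
```

```bash
python3 -m handwheel '[[[0,0,-0.323],[0.4716,-0.1914,0.095],-0.5],[[0,0,-0.323],[0.4716,-0.1914,0.095],-0.5],[[0,0,-0.323],[0.4716,-0.1914,0.095],-0.5],[[0,0,-0.323],[0.4716,-0.1914,0.095],-0.5],[[0,0,-0.323],[0.4716,-0.1914,0.095],-0.5],[[0,0,-0.323],[0.4716,-0.1914,0.095],-0.5],[[0,0,-0.323],[0.4716,-0.1914,0.095],-0.5],[[0,0,-0.323],[0.4716,-0.1914,0.095],-0.5],[[0,0,-0.323],[0.4716,-0.1914,0.095],-0.5],[[0,0,-0.323],[0.4716,-0.1914,0.095],-0.5],[[0,0,-0.323],[0.4716,-0.1914,0.095],-0.5]]' ; python3 - <<'E'
from h import *
plan([(.4427,-.338,.16,52),(.4427,-.338,.075,52),(.4427,-.338,.075,-8)])
crop('top','c3.png',390,490,230,310,6)
E
```

```text
t: 1.68
tool_pos: [0.4424, -0.3397, 0.1602]
tool_rot: [0.0, 0.899, 0.438, 0.0]
wrist_force: [0.1, 0.0, 0.1]
opening: 0.0642
grasp_force: 0.0
t 1.68 tcp [ 0.4424 -0.3397  0.1602] yaw 51.9 q6 -0.13 F [0.1 0.  0.1] open 0.0642 g 0.0
(0.4427, -0.338, 0.16, 52) [0.0, -0.0, -0.001] [0.002, -0.0011, 0.0003]
(0.4427, -0.338, 0.075, 52) [0.0, -0.0, -0.001] [0.002, -0.0011, 0.1136]
(0.4427, -0.338, 0.075, -8) [0.0, -0.0, 0.499] [0.002, -0.0011, 0.1136]
```

View pics/c3.png

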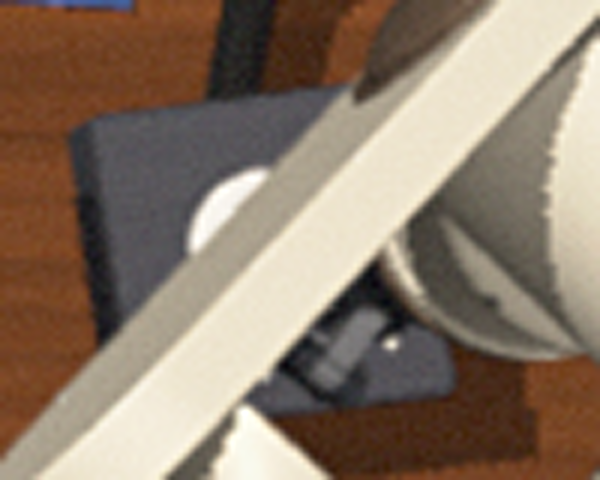

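```bash
python3 -m handwheel '[[[0,0,0],[0.002,-0.001,0.06],-0.5],[[0,0,0],[0.002,-0.001,0.113],-0.5],[[0,0,0],[0.002,-0.001,0.113],-0.5],[[0,0,0],[0.002,-0.001,0.113],1],[[0,0,0],[0.002,-0.001,0.113],1],[[0,0,0],[0.002,-0.001,0.113],1],[[0,0,0],[0.002,-0.001,0.113],1],[[0,0,0],[0.002,-0.001,0.113],1]]'; python3 -m handwheel '[[[0,0,0.07],[0,0,0],1],[[0,0,0.14],[0,0,0],1],[[0,0,0.21],[0,0,0],1],[[0,0,0.28],[0,0,0],1],[[0,0,0.35],[0,0,0],1],[[0,0,0.42],[0,0,0],1],[[0,0,0.49],[0,0,0],1],[[0,0,0.51],[0,0,0],1],[[0,0,0.51],[0,0,0],1],[[0,0,0.505],[0,0,0],1]]'; python3 - <<'E'
from h import *
plan([(.424,-.001,.1,-3)])
E
```

```text
t: 2.72
tool_pos: [0.4446, -0.3385, 0.077]
tool_rot: [0.002, 0.899, 0.438, 0.001]
wrist_force: [7.6, -5.3, 3.5]
opening: 0.0126
grasp_force: 60.9
t: 3.98
tool_pos: [0.444, -0.3368, 0.0769]
tool_rot: [-0.0, 0.997, -0.075, 0.001]
wrist_force: [0.1, 10.7, 14.2]
opening: 0.0128
grasp_force: 62.2
t 3.98 tcp [ 0.444  -0.3368  0.0769] yaw -8.6 q6 0.93 F [ 0.1 10.7 14.2] open 0.0128 g 62.2
(0.424, -0.001, 0.1, -3) [-0.0, -0.001, -0.047] [-0.0932, -0.4387, -0.0306]
```

```bash
python3 -m handwheel '[[[0,0,0],[0,0,0],-0.5],[[0,0,0],[0,0,0],-0.5],[[0,0,0],[0,0,0],-0.5],[[0,0,0],[0,0,-0.06],-0.5],[[0,0,0],[0,0,-0.11],-0.5],[[0,0,-0.047],[-0.093,-0.4387,-0.11],-0.5],[[0,0,-0.047],[-0.093,-0.4387,-0.11],-0.5],[[0,0,-0.047],[-0.093,-0.4387,-0.11],-0.2],[[0,0,-0.047],[-0.093,-0.4387,-0.11],-0.2],[[0,0,-0.047],[-0.093,-0.4387,-0.11],-0.2],[[0,0,-0.047],[-0.093,-0.4387,-0.11],-0.2],[[0,0,-0.047],[-0.093,-0.4387,-0.11],-0.2]]'; python3 - <<'E'
from h import *
plan([(.424,-.001,.1,-3),(.424,-.001,.004,-3)])
d=crop('side','c4.png',180,300,340,420,6)
plates(r.snapshot('top'),.012,(230,262),(365,300))
E
```

```text
t: 5.48
tool_pos: [0.4235, -0.0003, 0.158]
tool_rot: [-0.0, 1.0, -0.025, 0.0]
wrist_force: [-0.8, -0.8, 0.9]
opening: 0.0513
grasp_force: 0.0
t 5.47 tcp [ 4.235e-01 -3.000e-04  1.580e-01] yaw -2.8 q6 1.44 F [-0.8 -0.8  0.9] open 0.0513 g 0.0
(0.424, -0.001, 0.1, -3) [-0.0, -0.0, 0.001] [0.0007, 0.001, 0.0773]
(0.424, -0.001, 0.004, -3) [-0.0, -0.0, 0.001] [0.0006, 0.001, 0.2053]
px [294. 280.] cen 0.4256 0.0027 moment yaw -88.9 rect [ 4.247e-01 -3.000e-04] [0.0927 0.2995] 0.2
```

View pics/c4.png

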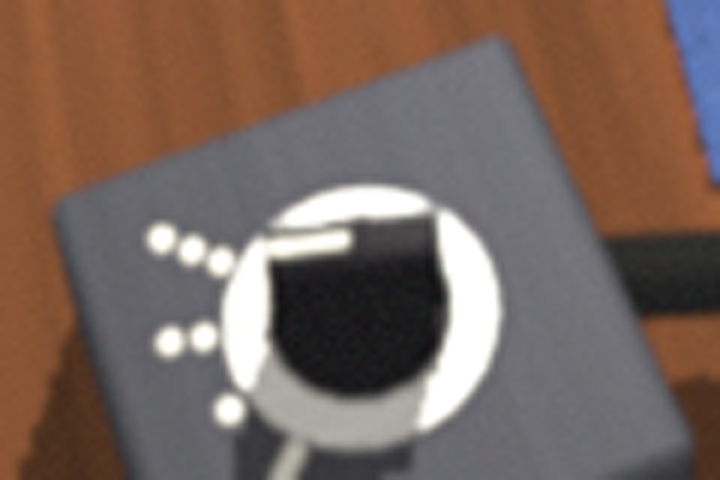

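```bash
python3 -m handwheel '[[[0,0,0],[0.0006,0.001,0.08],-0.5],[[0,0,0],[0.0006,0.001,0.16],-0.5],[[0,0,0],[0.0006,0.001,0.2],-0.5],[[0,0,0],[0.0006,0.001,0.206],-0.5],[[0,0,0],[0.0006,0.001,0.206],-0.5],[[0,0,0],[0.0006,0.001,0.206],1],[[0,0,0],[0.0006,0.001,0.206],1],[[0,0,0],[0.0006,0.001,0.206],1],[[0,0,0],[0.0006,0.001,0.206],1],[[0,0,0],[0.0006,0.001,0.206],1],[[0,0,0],[0.0006,0.001,0.15],1],[[0,0,0],[0.0006,0.001,0.08],1],[[0,0,0],[0.0006,0.001,0.08],1]]'; python3 - <<'E'
from h import *
plan([(.608,.0005,.098,-1),(.608,.0005,.047,-1),(.608,.0005,.14,-1)])
E
```

```text
t: 7.2
tool_pos: [0.4261, -0.0028, 0.1021]
tool_rot: [0.001, 1.0, -0.026, 0.004]
wrist_force: [0.3, 0.3, -3.5]
opening: 0.0435
grasp_force: 63.5
t 7.2 tcp [ 0.4261 -0.0028  0.1021] yaw -3.0 q6 1.43 F [ 0.3  0.3 -3.5] open 0.0435 g 63.5
(0.608, 0.0005, 0.098, -1) [0.001, -0.004, -0.016] [0.2419, -0.0169, 0.0073]
(0.608, 0.0005, 0.047, -1) [0.001, -0.004, -0.016] [0.2414, -0.017, 0.0753]
(0.608, 0.0005, 0.14, -1) [0.001, -0.004, -0.016] [0.2423, -0.0169, -0.0487]
```

```bash
python3 -m handwheel '[[[0,0,-0.016],[0.242,-0.017,0.005],1],[[0,0,-0.016],[0.242,-0.017,0.005],1],[[0,0,-0.016],[0.242,-0.017,0.005],1],[[0,0,-0.016],[0.242,-0.017,0.005],1],[[0,0,-0.016],[0.242,-0.017,0.05],1],[[0,0,-0.016],[0.242,-0.017,0.072],1],[[0,0,-0.016],[0.242,-0.017,0.074],1],[[0,0,-0.016],[0.242,-0.017,0.074],1],[[0,0,-0.016],[0.242,-0.017,0.074],-0.35],[[0,0,-0.016],[0.242,-0.017,0.074],-0.35],[[0,0,-0.016],[0.242,-0.017,0.074],-0.35],[[0,0,-0.016],[0.242,-0.017,0],-0.35],[[0,0,0.158],[-0.007,-0.165,-0.05],-0.5],[[0,0,0.158],[-0.007,-0.165,-0.05],-0.5],[[0,0,0.158],[-0.007,-0.165,-0.05],-0.5],[[0,0,0.158],[-0.007,-0.165,-0.05],-0.5],[[0,0,0.158],[-0.007,-0.165,-0.05],-0.5],[[0,0,0.158],[-0.007,-0.165,-0.05],-0.5]]'; python3 - <<'E'
from h import *
plan([(.427,.121,.002,-22)])
d=crop('side','c5.png',150,400,160,330,3.2)
E
```

```text
t: 9.45
tool_pos: [0.4257, 0.1213, 0.1354]
tool_rot: [-0.0, 0.982, -0.19, 0.0]
wrist_force: [0.7, -0.7, 0.1]
opening: 0.0642
grasp_force: 0.0
t 9.45 tcp [0.4257 0.1213 0.1354] yaw -21.9 q6 2.06 F [ 0.7 -0.7  0.1] open 0.0642 g 0.0
(0.427, 0.121, 0.002, -22) [-0.0, -0.0, 0.001] [0.0017, -0.0003, 0.1779]
```

View pics/c5.png

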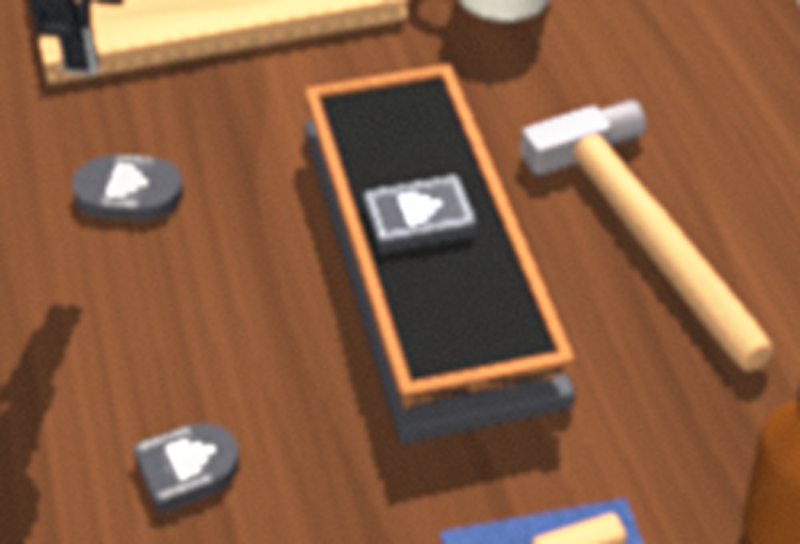

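```bash
python3 - <<'E'
from h import *
d=r.snapshot('side');q=lambda u,v:pt(d,150+u/3.2,160+v/3.2,.012)[:2]
for a,b in (((75,188),(181,181)),((105,157),(150,157)),((100,207),(142,205)),((128,155),(126,214)),((232,445),(145,475))):
    a,b=q(*a),q(*b);e=b-a;print(((a+b)/2).round(4),np.hypot(*e).round(4),np.degrees(np.arctan2(e[1],e[0])).round(1))
E
```

```text
[0.4304 0.1174] 0.0727 -10.4
[0.434  0.1456] 0.0317 -16.0
[0.4227 0.0975] 0.0284 -12.0
[0.4297 0.1182] 0.0595 -99.5
[ 0.4309 -0.1255] 0.0531 -171.9
```

```bash
python3 -m handwheel '[[[0,0,-0.05],[0.0037,0.001,0.08],-0.7],[[0,0,-0.05],[0.0037,0.001,0.15],-0.7],[[0,0,-0.05],[0.0037,0.001,0.1765],-0.7],[[0,0,-0.05],[0.0037,0.001,0.1765],-0.7],[[0,0,-0.05],[0.0037,0.001,0.1765],1],[[0,0,-0.05],[0.0037,0.001,0.1765],1],[[0,0,-0.05],[0.0037,0.001,0.1765],1],[[0,0,-0.05],[0.0037,0.001,0.1765],1],[[0,0,-0.05],[0.0037,0.001,0.1765],1],[[0,0,-0.05],[0.0037,0.001,0.1765],1],[[0,0,-0.05],[0.0037,0.001,0.12],1],[[0,0,-0.05],[0.0037,0.001,0.05],1],[[0,0,-0.05],[0.0037,0.001,0.05],1]]'; python3 - <<'E'
from h import *
plan([(.6095,.086,.098,-1),(.6095,.086,.047,-1),(.43,-.124,.14,8.6)])
E
```

```text
t: 11.18
tool_pos: [0.4298, 0.1199, 0.1024]
tool_rot: [-0.001, 0.99, -0.139, 0.004]
wrist_force: [0.3, -0.5, -1.8]
opening: 0.0479
grasp_force: 62.4
t 11.18 tcp [0.4298 0.1199 0.1024] yaw -15.9 q6 1.95 F [ 0.3 -0.5 -1.8] open 0.0479 g 62.4
(0.6095, 0.086, 0.098, -1) [-0.001, -0.004, -0.124] [0.2428, -0.0223, 0.0078]
(0.6095, 0.086, 0.047, -1) [-0.001, -0.004, -0.124] [0.2422, -0.0221, 0.0758]
(0.43, -0.124, 0.14, 8.6) [-0.001, -0.004, -0.204] [0.0899, 0.3125, -0.0504]
```

```bash
python3 -m handwheel '[[[0,0,-0.124],[0.2425,-0.022,0.005],1],[[0,0,-0.124],[0.2425,-0.022,0.005],1],[[0,0,-0.124],[0.2425,-0.022,0.005],1],[[0,0,-0.124],[0.2425,-0.022,0.005],1],[[0,0,-0.124],[0.2425,-0.022,0.05],1],[[0,0,-0.124],[0.2425,-0.022,0.072],1],[[0,0,-0.124],[0.2425,-0.022,0.0745],1],[[0,0,-0.124],[0.2425,-0.022,0.0745],1],[[0,0,-0.124],[0.2425,-0.022,0.0745],-0.4],[[0,0,-0.124],[0.2425,-0.022,0.0745],-0.4],[[0,0,-0.124],[0.2425,-0.022,0.0745],-0.4],[[0,0,-0.124],[0.2425,-0.022,0],-0.4],[[0,0,-0.204],[0.09,0.3125,-0.05],-0.5],[[0,0,-0.204],[0.09,0.3125,-0.05],-0.5],[[0,0,-0.204],[0.09,0.3125,-0.05],-0.5],[[0,0,-0.204],[0.09,0.3125,-0.05],-0.5],[[0,0,-0.204],[0.09,0.3125,-0.05],-0.5],[[0,0,-0.204],[0.09,0.3125,-0.05],-0.5],[[0,0,-0.204],[0.09,0.3125,-0.05],-0.5],[[0,0,-0.204],[0.09,0.3125,-0.05],-0.5]]'; python3 - <<'E'
from h import *
plan([(.429,-.1238,.003,8.6)])
d=crop('side','c6.png',150,400,140,310,3.2)
E
```

```text
t: 13.68
tool_pos: [0.4285, -0.1235, 0.1351]
tool_rot: [-0.0, 0.997, 0.075, -0.0]
wrist_force: [-0.8, 0.8, -0.1]
opening: 0.064
grasp_force: 0.0
t 13.68 tcp [ 0.4285 -0.1235  0.1351] yaw 8.6 q6 0.97 F [-0.8  0.8 -0.1] open 0.064 g 0.0
(0.429, -0.1238, 0.003, 8.6) [-0.0, 0.0, 0.0] [0.0006, 0.0005, 0.1761]
```

View pics/c6.png

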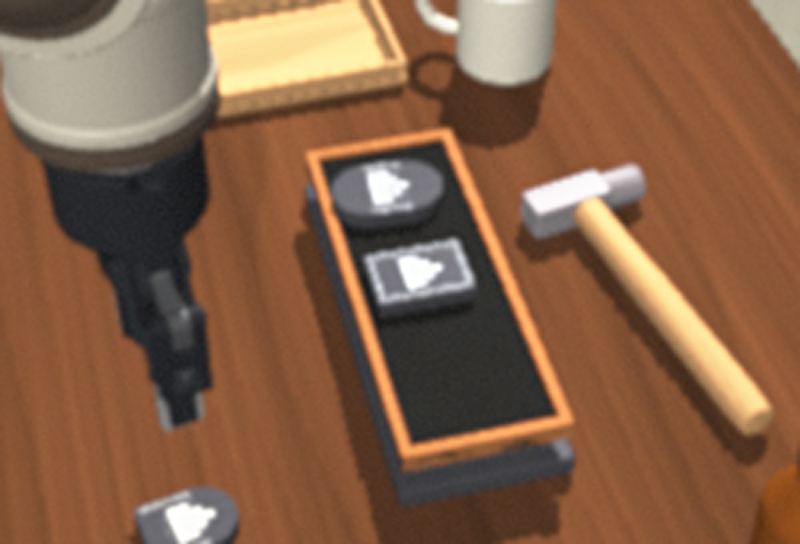

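```bash
python3 -m handwheel '[[[0,0,0],[-0.01,0.0005,0.08],-0.6],[[0,0,0],[-0.01,0.0005,0.15],-0.6],[[0,0,0],[-0.01,0.0005,0.176],-0.6],[[0,0,0],[-0.01,0.0005,0.176],-0.6],[[0,0,0],[-0.01,0.0005,0.176],1],[[0,0,0],[-0.01,0.0005,0.176],1],[[0,0,0],[-0.01,0.0005,0.176],1],[[0,0,0],[-0.01,0.0005,0.176],1],[[0,0,0],[-0.01,0.0005,0.176],1],[[0,0,0],[-0.01,0.0005,0.176],1],[[0,0,0],[-0.01,0.0005,0.12],1],[[0,0,0],[-0.01,0.0005,0.05],1],[[0,0,0],[-0.01,0.0005,0.05],1]]'; python3 - <<'E'
from h import *
plan([(.600,-.085,.098,-1),(.600,-.085,.047,-1),(.45,-.15,.2,-1)])
d=r.snapshot('side');q=lambda u,v:pt(d,150+u/3.2,140+v/3.2,.054)[:2]
for a,b in (((331,192),(444,185)),((372,167),(408,163)),((368,215),(408,208)),((375,262),(465,249)),((370,285),(475,276))):
    a,b=q(*a),q(*b);e=b-a;print(((a+b)/2).round(4),np.hypot(*e).round(4),np.degrees(np.arctan2(e[1],e[0])).round(1))
E
```

```text
t: 15.35
tool_pos: [0.4227, -0.1266, 0.1023]
tool_rot: [0.002, 0.997, 0.075, 0.003]
wrist_force: [0.2, -0.7, -2.3]
opening: 0.042
grasp_force: 62.4
t 15.35 tcp [ 0.4227 -0.1266  0.1023] yaw 8.6 q6 0.96 F [ 0.2 -0.7 -2.3] open 0.042 g 62.4
(0.6, -0.085, 0.098, -1) [0.002, -0.003, 0.08] [0.2419, -0.0197, 0.0072]
(0.6, -0.085, 0.047, -1) [0.002, -0.003, 0.08] [0.2415, -0.02, 0.0752]
(0.45, -0.15, 0.2, -1) [0.002, -0.003, 0.08] [0.0321, 0.0369, -0.1299]
[0.6071 0.0823] 0.0768 -10.6
[0.615  0.1055] 0.0251 -6.3
[0.6014 0.0598] 0.0275 -1.3
[0.6105 0.0131] 0.0596 -4.2
[ 0.6057 -0.0095] 0.0674 -9.0
```

```bash
python3 -m handwheel '[[[0,0,0.08],[0.2417,-0.02,0.005],1],[[0,0,0.08],[0.2417,-0.02,0.005],1],[[0,0,0.08],[0.2417,-0.02,0.005],1],[[0,0,0.08],[0.2417,-0.02,0.005],1],[[0,0,0.08],[0.2417,-0.02,0.05],1],[[0,0,0.08],[0.2417,-0.02,0.072],1],[[0,0,0.08],[0.2417,-0.02,0.0745],1],[[0,0,0.08],[0.2417,-0.02,0.0745],1],[[0,0,0.08],[0.2417,-0.02,0.0745],-0.4],[[0,0,0.08],[0.2417,-0.02,0.0745],-0.4],[[0,0,0.08],[0.2417,-0.02,0.0745],-0.4],[[0,0,0.08],[0.2417,-0.02,0],-0.4],[[0,0,0.038],[0.23,0.212,-0.08],-0.5],[[0,0,0.038],[0.23,0.212,-0.08],-0.5],[[0,0,0.038],[0.23,0.212,-0.08],-0.5],[[0,0,0.038],[0.23,0.212,-0.08],-0.5],[[0,0,0.038],[0.23,0.212,-0.08],-0.5],[[0,0,0.038],[0.23,0.212,-0.08],-0.5]]'; python3 - <<'E'
from h import *
plan([(.6175,-.258,.024,4)])
d=crop('side','c7.png',220,420,210,350,4)
d=crop('top','c8.png',225,375,170,230,5)
for u,v in((565,238),(555,222),(583,225)): print(pt(d,u*.7,v*.7,0).round(3))
E
```

```text
t: 17.65
tool_pos: [0.6148, -0.256, 0.1574]
tool_rot: [-0.0, 0.999, 0.035, -0.0]
wrist_force: [0.0, 0.3, -0.3]
opening: 0.0638
grasp_force: 0.0
t 17.65 tcp [ 0.6148 -0.256   0.1574] yaw 4.1 q6 0.99 F [ 0.   0.3 -0.3] open 0.0638 g 0.0
(0.6175, -0.258, 0.024, 4) [-0.0, 0.0, 0.0] [0.0035, 0.003, 0.1778]
[ 0.723 -0.26   0.   ]
[ 0.753 -0.243  0.   ]
[ 0.748 -0.294  0.   ]
```

View pics/c7.png

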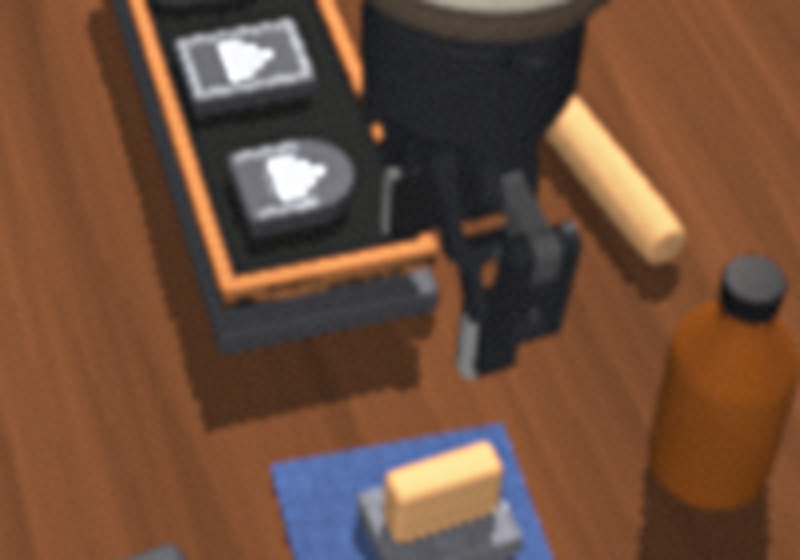

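View pics/c8.png

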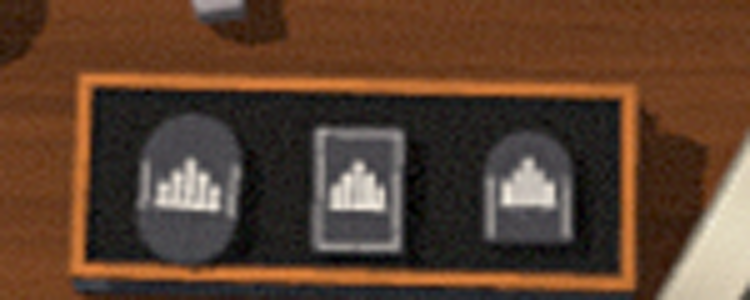

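```bash
python3 - <<'E'
from h import *
d=r.snapshot('side');q=lambda u,v,z=.051:pt(d,220+u/4,210+v/4,z)[:2]
W=np.array([q(388,472),q(488,442),q(502,460),q(398,494)]);print('wood',W.round(4).tolist(),W.mean(0).round(4));e=W[1]+W[2]-W[0]-W[3];print(np.degrees(np.arctan2(e[1],e[0])))
for n,P in(('rect',[(176,42),(300,18),(314,78),(192,104)]),('arch',[(229,150),(356,182),(245,218)])):print('side',n,np.array([q(*p,.054) for p in P]).mean(0).round(4))
d=r.snapshot('top');q=lambda u,v:pt(d,225+u/5,170+v/5,.054)[:2]
for n,a,b in(('obl',(190,113),(188,263)),('oblw',(137,188),(242,190)),('rectx',(359.5,128),(358,250)),('recty',(312,190),(405,190)),('archx',(530,130),(528.5,241)),('archy',(484,240),(573,242))):
    a,b=q(*a),q(*b);e=a-b;print(n,((a+b)/2).round(4),np.hypot(*e).round(4),np.degrees(np.arctan2(e[1],e[0])).round(1))
E
```

```text
wood [[0.5974, -0.2557], [0.6436, -0.253], [0.6461, -0.2632], [0.598, -0.2672]] [ 0.6213 -0.2598]
4.0336714209030164
side rect [ 0.6066 -0.0017]
side arch [ 0.5978 -0.0874]
obl [0.6035 0.0835] 0.0763 -0.0
oblw [0.6028 0.0832] 0.0526 88.9
rectx [ 0.603  -0.0015] 0.062 -0.6
recty [ 0.6024 -0.0014] 0.0465 90.0
archx [ 0.6048 -0.0866] 0.0564 -1.3
archy [ 0.5766 -0.086 ] 0.0442 88.7
```

```bash
python3 -m handwheel '[[[0,0,0],[0.004,0.0035,0.08],-0.2],[[0,0,0],[0.004,0.0035,0.15],-0.2],[[0,0,0],[0.004,0.0035,0.179],-0.2],[[0,0,0],[0.004,0.0035,0.179],-0.2],[[0,0,0],[0.004,0.0035,0.179],1],[[0,0,0],[0.004,0.0035,0.179],1],[[0,0,0],[0.004,0.0035,0.179],1],[[0,0,0],[0.004,0.0035,0.179],1],[[0,0,0],[0.004,0.0035,0.179],1],[[0,0,0],[0.004,0.0035,0.179],1]]';  python3 -m handwheel '[[[0,0,0],[0,0,-0.06],1],[[0,0,0],[0,0,-0.1],1],[[0,0,0],[0,0,-0.1],1]]'; python3 - <<'E'
from h import *
plan([(.625,.084,.1,-1),(.605,.084,.082,-1),(.625,.084,.082,-1)])
E
```

```text
t: 19.1
tool_pos: [0.6189, -0.26, 0.0254]
tool_rot: [0.001, 0.999, 0.035, 0.001]
wrist_force: [-0.0, 1.1, 6.1]
opening: 0.017
grasp_force: 60.5
t: 19.48
tool_pos: [0.6192, -0.2602, 0.1015]
tool_rot: [0.001, 0.999, 0.035, 0.002]
wrist_force: [-1.0, 1.2, -4.2]
opening: 0.0168
grasp_force: 59.8
t 19.48 tcp [ 0.6192 -0.2602  0.1015] yaw 4.0 q6 0.99 F [-1.   1.2 -4.2] open 0.0168 g 59.8
(0.625, 0.084, 0.1, -1) [0.001, -0.002, 0.042] [0.0397, -0.4573, 0.0011]
(0.605, 0.084, 0.082, -1) [0.001, -0.002, 0.042] [0.013, -0.4593, 0.025]
(0.625, 0.084, 0.082, -1) [0.001, -0.002, 0.042] [0.0396, -0.4574, 0.0251]
```

```bash
python3 -m handwheel '[[[0,0,0.042],[0.0397,-0.4573,0],1],[[0,0,0.042],[0.0397,-0.4573,0],1],[[0,0,0.042],[0.0397,-0.4573,0],1],[[0,0,0.042],[0.0397,-0.4573,0],1],[[0,0,0.042],[0.0397,-0.4573,0],1],[[0,0,0.042],[0.0397,-0.4573,0],1],[[0,0,0.042],[0.0397,-0.4573,0],1],[[0,0,0.042],[0.0397,-0.4573,0.025],1],[[0,0,0.042],[0.0397,-0.4573,0.025],1],[[0,0,0.042],[0.0397,-0.4573,0.025],1]]'; python3 - <<'E'
from h import *
plan([(.605,.084,.078,-1),(.625,.084,.0714,-1)])
crop('side','c9.png',210,350,150,270,5)
E
```

```text
t: 20.72
tool_pos: [0.6239, 0.0836, 0.0794]
tool_rot: [0.0, 1.0, -0.01, -0.0]
wrist_force: [-0.2, 0.4, -3.2]
opening: 0.0168
grasp_force: 60.2
t 20.73 tcp [0.6239 0.0836 0.0794] yaw -1.1 q6 1.6 F [-0.2  0.4 -3.2] open 0.0168 g 60.2
(0.605, 0.084, 0.078, -1) [0.0, 0.0, -0.001] [-0.0252, -0.0001, 0.0018]
(0.625, 0.084, 0.0714, -1) [0.0, 0.0, -0.001] [0.0015, -0.0006, 0.0106]
```

View pics/c9.png

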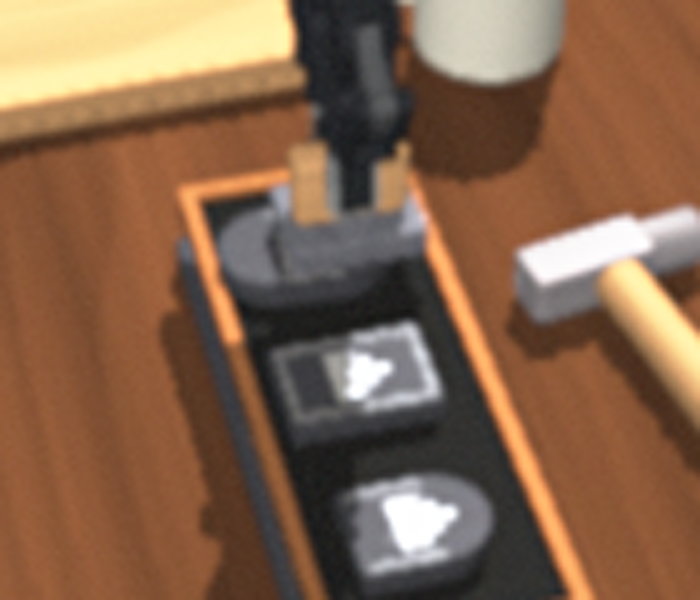

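```bash
python3 -m handwheel '[[[0,0,0],[0,0,0.003],1],[[0,0,0],[0,0,0.006],1],[[0,0,0],[0,0,0.009],1],[[0,0,0],[0,0,0.0107],1],[[0,0,0],[0,0,0.0107],1],[[0,0,0],[0,0,0.0107],1]]'
```

```text
t: 21.52
tool_pos: [0.6241, 0.0844, 0.0722]
tool_rot: [0.0, 1.0, -0.009, 0.0]
wrist_force: [-2.5, -4.2, 5.9]
opening: 0.017
grasp_force: 61.4
```

```bash
python3 -m handwheel '[[[0,0,0],[0,0,0.001],1],[[0,0,0],[0,0,0.001],1],[[0,0,0],[-0.004,0,0.001],1],[[0,0,0],[-0.008,0,0.001],1],[[0,0,0],[-0.012,0,0.001],1],[[0,0,0],[-0.016,0,0.001],1],[[0,0,0],[-0.02,0,0.001],1],[[0,0,0],[-0.024,0,0.001],1],[[0,0,0],[-0.028,0,0.001],1],[[0,0,0],[-0.032,0,0.001],1],[[0,0,0],[-0.036,0,0.001],1],[[0,0,0],[-0.039,0,0.001],1],[[0,0,0],[-0.042,0,0.001],1],[[0,0,0],[-0.045,0,0.001],1],[[0,0,0],[-0.048,0,0.001],1],[[0,0,0],[-0.05,0,0.001],1],[[0,0,0],[-0.052,0,0.001],1],[[0,0,0],[-0.0533,0,0.001],1],[[0,0,0],[-0.0533,0,0.001],1]]'; python3 -m handwheel '[[[0,0,0],[0.004,0,0],1],[[0,0,0],[0.008,0,0],1],[[0,0,0],[0.012,0,0],1],[[0,0,0],[0.016,0,0],1],[[0,0,0],[0.02,0,0],1],[[0,0,0],[0.024,0,0],1],[[0,0,0],[0.028,0,0],1],[[0,0,0],[0.032,0,0],1],[[0,0,0],[0.036,0,0],1],[[0,0,0],[0.039,0,0],1],[[0,0,0],[0.042,0,0],1],[[0,0,0],[0.045,0,0],1],[[0,0,0],[0.048,0,0],1],[[0,0,0],[0.05,0,0],1],[[0,0,0],[0.052,0,0],1],[[0,0,0],[0.0533,0,0],1],[[0,0,0],[0.0533,0,0],1],[[0,0,0],[0.0533,0,-0.01],1],[[0,0,0],[0.0533,0,-0.03],1],[[0,0,0],[0.0533,0,-0.03],1]]'; python3 - <<'E'
from h import *
plan([(.625,-.001,.09,-1),(.625,-.001,.0795,-1)])
d=crop('top','ca.png',225,375,170,230,5)
E
```

```text
t: 23.9
tool_pos: [0.5851, 0.0854, 0.072]
tool_rot: [-0.0, 1.0, -0.009, 0.002]
wrist_force: [3.3, -0.1, 5.1]
opening: 0.0168
grasp_force: 61.4
t: 26.4
tool_pos: [0.6247, 0.0845, 0.0952]
tool_rot: [-0.0, 1.0, -0.009, 0.001]
wrist_force: [-0.2, -0.1, -4.4]
opening: 0.017
grasp_force: 60.2
t 26.4 tcp [0.6247 0.0845 0.0952] yaw -1.1 q6 1.6 F [-0.2 -0.1 -4.4] open 0.017 g 60.2
(0.625, -0.001, 0.09, -1) [-0.0, -0.001, -0.0] [0.0025, 0.114, 0.0069]
(0.625, -0.001, 0.0795, -1) [-0.0, -0.001, -0.0] [0.0025, 0.114, 0.0209]
```

View pics/ca.png

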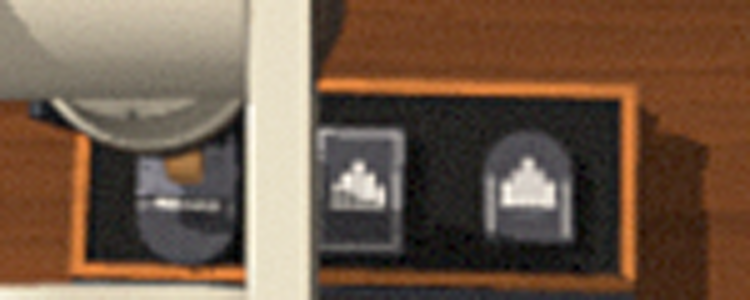

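```bash
python3 - <<'E'
from h import *
np.save('s0.npy',r.snapshot('side')['pixels'])
E
python3 -m handwheel '[[[0,0,0],[0.0025,0.06,0],1],[[0,0,0],[0.0025,0.114,0],1],[[0,0,0],[0.0025,0.114,0.01],1],[[0,0,0],[0.0025,0.114,0.018],1],[[0,0,0],[0.0025,0.114,0.022],1],[[0,0,0],[0.0025,0.114,0.025],1],[[0,0,0],[0.0025,0.114,0.028],1],[[0,0,0],[0.0025,0.114,0.031],1],[[0,0,0],[0.0025,0.114,0.0325],1],[[0,0,0],[0.0025,0.114,0.0325],1],[[0,0,0],[0.0025,0.114,0.0325],1]]'
python3 - <<'E'
from h import *
d=r.snapshot('side');a=np.load('s0.npy');b=d['pixels']
g=lambda i:cv2.cvtColor(i,cv2.COLOR_RGB2GRAY)
for P in((.605,-.0865,.054),(.57,-.13,.046),(.64,-.125,.046)):
    f=lambda z:(lambda c:(d['camera_matrix']@c/c[2])[:2])(d['R']@np.array([P[0],P[1],z])+d['t'])
    u,v=f(P[2]);dv=f(P[2]-.005)-f(P[2]);u,v=int(u),int(v)
    T=g(a)[v-9:v+10,u-10:u+11];S=g(b)[v-14:v+16,u-14:u+15]
    k=8;T,S=[cv2.resize(i,None,fx=k,fy=k,interpolation=cv2.INTER_CUBIC) for i in(T,S)]
    m=cv2.minMaxLoc(cv2.matchTemplate(S,T,cv2.TM_CCOEFF_NORMED));print('5mm=',dv.round(2),'moved',m[3][0]/k-4,m[3][1]/k-5,round(m[1],2))
E
```

```text
t: 27.88
tool_pos: [0.6245, -0.0005, 0.0698]
tool_rot: [-0.0, 1.0, -0.009, 0.0]
wrist_force: [-4.6, 4.8, 8.0]
opening: 0.017
grasp_force: 61.9
5mm= [-0.03  1.74] moved 1.875 2.0 0.85
5mm= [0.01 1.72] moved 0.0 3.375 0.86
5mm= [-0.11  1.72] moved -0.125 2.25 0.99
```

```bash
python3 -m handwheel '[[[0,0,0],[0,0,-0.001],1],[[0,0,0],[0,0,-0.001],1],[[0,0,0],[-0.004,0,-0.001],1],[[0,0,0],[-0.008,0,-0.001],1],[[0,0,0],[-0.012,0,-0.001],1],[[0,0,0],[-0.016,0,-0.001],1],[[0,0,0],[-0.02,0,-0.001],1],[[0,0,0],[-0.024,0,-0.001],1],[[0,0,0],[-0.028,0,-0.001],1],[[0,0,0],[-0.032,0,-0.001],1],[[0,0,0],[-0.036,0,-0.001],1],[[0,0,0],[-0.039,0,-0.001],1],[[0,0,0],[-0.042,0,-0.001],1],[[0,0,0],[-0.045,0,-0.001],1],[[0,0,0],[-0.048,0,-0.001],1],[[0,0,0],[-0.05,0,-0.001],1],[[0,0,0],[-0.052,0,-0.001],1],[[0,0,0],[-0.0533,0,-0.001],1],[[0,0,0],[-0.0533,0,-0.001],1]]'; python3 -m handwheel '[[[0,0,0],[0.004,0,0],1],[[0,0,0],[0.008,0,0],1],[[0,0,0],[0.012,0,0],1],[[0,0,0],[0.016,0,0],1],[[0,0,0],[0.02,0,0],1],[[0,0,0],[0.024,0,0],1],[[0,0,0],[0.028,0,0],1],[[0,0,0],[0.032,0,0],1],[[0,0,0],[0.036,0,0],1],[[0,0,0],[0.039,0,0],1],[[0,0,0],[0.042,0,0],1],[[0,0,0],[0.045,0,0],1],[[0,0,0],[0.048,0,0],1],[[0,0,0],[0.05,0,0],1],[[0,0,0],[0.052,0,0],1],[[0,0,0],[0.0533,0,0],1],[[0,0,0],[0.0533,0,0],1],[[0,0,0],[0.0533,0,-0.01],1],[[0,0,0],[0.0533,0,-0.03],1],[[0,0,0],[0.0533,0,-0.03],1]]'; python3 - <<'E'
from h import *
plan([(.625,-.0865,.09,-1),(.625,-.0865,.0795,-1)])
d=r.snapshot('top')['pixels'][170:230,225:375];e=r.snapshot('side')['pixels'][200:290,225:375]
cv2.imwrite('pics/cb.png',cv2.resize(np.vstack([d,e])[:,:,::-1],None,fx=4,fy=4,interpolation=cv2.INTER_CUBIC))
E
```

```text
t: 30.3
tool_pos: [0.5858, -0.0004, 0.0712]
tool_rot: [0.0, 1.0, -0.009, 0.002]
wrist_force: [4.3, -0.5, 6.8]
opening: 0.0172
grasp_force: 61.7
t: 32.8
tool_pos: [0.625, -0.0011, 0.094]
tool_rot: [0.0, 1.0, -0.009, 0.001]
wrist_force: [0.2, -0.2, -3.0]
opening: 0.0169
grasp_force: 60.4
t 32.8 tcp [ 0.625  -0.0011  0.094 ] yaw -1.1 q6 1.46 F [ 0.2 -0.2 -3. ] open 0.0169 g 60.4
(0.625, -0.0865, 0.09, -1) [0.0, -0.001, -0.0] [0.0021, 0.1139, 0.0054]
(0.625, -0.0865, 0.0795, -1) [0.0, -0.001, -0.0] [0.0021, 0.1139, 0.0194]
```

View pics/cb.png

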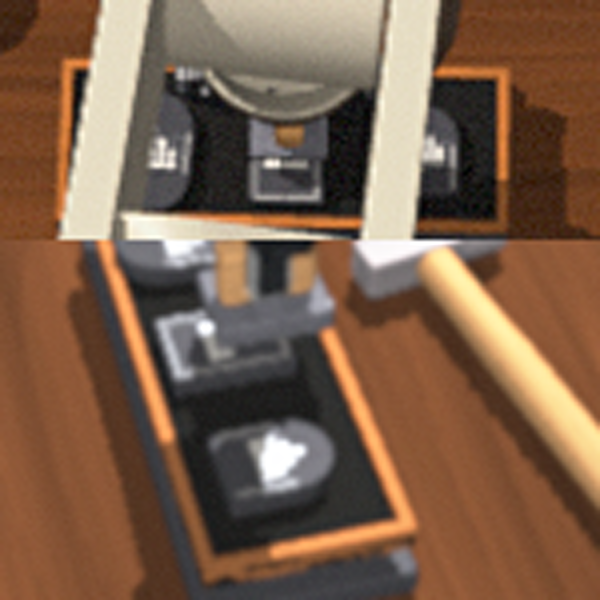

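```bash
python3 -m handwheel '[[[0,0,0],[0.0005,0.06,0],1],[[0,0,0],[0.0005,0.114,0],1],[[0,0,0],[0.0005,0.114,0.01],1],[[0,0,0],[0.0005,0.114,0.018],1],[[0,0,0],[0.0005,0.114,0.022],1],[[0,0,0],[0.0005,0.114,0.025],1],[[0,0,0],[0.0005,0.114,0.028],1],[[0,0,0],[0.0005,0.114,0.0298],1],[[0,0,0],[0.0005,0.114,0.0298],1],[[0,0,0],[0.0005,0.114,0.0298],1],[[0,0,0],[0.0005,0.114,0.0298],1]]'; python3 -m handwheel '[[[0,0,0],[-0.004,0,0],1],[[0,0,0],[-0.008,0,0],1],[[0,0,0],[-0.012,0,0],1],[[0,0,0],[-0.016,0,0],1],[[0,0,0],[-0.02,0,0],1],[[0,0,0],[-0.024,0,0],1],[[0,0,0],[-0.028,0,0],1],[[0,0,0],[-0.032,0,0],1],[[0,0,0],[-0.036,0,0],1],[[0,0,0],[-0.039,0,0],1],[[0,0,0],[-0.042,0,0],1],[[0,0,0],[-0.044,0,0],1],[[0,0,0],[-0.046,0,0],1],[[0,0,0],[-0.048,0,0],1],[[0,0,0],[-0.05,0,0],1],[[0,0,0],[-0.051,0,0],1],[[0,0,0],[-0.051,0,0],1]]'; python3 -m handwheel '[[[0,0,0],[0.004,0,0],1],[[0,0,0],[0.008,0,0],1],[[0,0,0],[0.012,0,0],1],[[0,0,0],[0.016,0,0],1],[[0,0,0],[0.02,0,0],1],[[0,0,0],[0.024,0,0],1],[[0,0,0],[0.028,0,0],1],[[0,0,0],[0.032,0,0],1],[[0,0,0],[0.036,0,0],1],[[0,0,0],[0.039,0,0],1],[[0,0,0],[0.042,0,0],1],[[0,0,0],[0.044,0,0],1],[[0,0,0],[0.046,0,0],1],[[0,0,0],[0.048,0,0],1],[[0,0,0],[0.05,0,0],1],[[0,0,0],[0.051,0,0],1],[[0,0,0],[0.051,0,0],1],[[0,0,0],[0.051,0,-0.01],1],[[0,0,0],[0.051,0,-0.03],1],[[0,0,0],[0.051,0,-0.03],1]]'; python3 - <<'E'
from h import *
plan([(.61,-.2555,.1,-3.5),(.61,-.2555,.027,-3.5)])
E
```

```text
t: 34.28
tool_pos: [0.6232, -0.0859, 0.0706]
tool_rot: [-0.0, 1.0, -0.009, 0.0]
wrist_force: [-4.3, 2.7, 6.3]
opening: 0.0167
grasp_force: 62.0
t: 36.4
tool_pos: [0.5863, -0.0858, 0.0713]
tool_rot: [0.0, 1.0, -0.009, 0.002]
wrist_force: [3.3, 0.0, 6.2]
opening: 0.0167
grasp_force: 61.9
t: 38.9
tool_pos: [0.6238, -0.0866, 0.0942]
tool_rot: [0.0, 1.0, -0.009, 0.001]
wrist_force: [0.5, -0.8, -3.4]
opening: 0.0172
grasp_force: 60.6
t 38.9 tcp [ 0.6238 -0.0866  0.0942] yaw -1.0 q6 1.33 F [ 0.5 -0.8 -3.4] open 0.0172 g 60.6
(0.61, -0.2555, 0.1, -3.5) [0.0, -0.001, 0.02] [-0.0143, 0.2255, -0.0077]
(0.61, -0.2555, 0.027, -3.5) [0.0, -0.001, 0.02] [-0.0145, 0.2255, 0.0896]
```

```bash
python3 -m handwheel '[[[0,0,0.02],[-0.0143,0.2255,-0.007],1],[[0,0,0.02],[-0.0143,0.2255,-0.007],1],[[0,0,0.02],[-0.0143,0.2255,-0.007],1],[[0,0,0.02],[-0.0143,0.2255,-0.007],1],[[0,0,0.02],[-0.0143,0.2255,0.06],1],[[0,0,0.02],[-0.0143,0.2255,0.085],1],[[0,0,0.02],[-0.0143,0.2255,0.09],1],[[0,0,0.02],[-0.0143,0.2255,0.091],1],[[0,0,0.02],[-0.0143,0.2255,0.091],-0.2],[[0,0,0.02],[-0.0143,0.2255,0.091],-0.2],[[0,0,0.02],[-0.0143,0.2255,0.091],-0.2],[[0,0,0.02],[-0.0143,0.2255,0.03],-0.2],[[0,0,0.02],[-0.0143,0.2255,-0.06],-0.3],[[0,0,0],[-0.036,0,-0.06],-0.5],[[0,0,0],[-0.036,0,-0.06],-0.5],[[0,0,0],[-0.036,0,-0.06],-0.5],[[0,0,0],[-0.036,0,-0.06],-0.5],[[0,0,0],[-0.036,0,-0.06],-0.5]]'; python3 - <<'E'
from h import *
plan([(.597,-.0865,.0455,-1)])
d=r.snapshot('top')['pixels'][170:235,225:420];e=r.snapshot('side')['pixels'][200:360,200:395]
cv2.imwrite('pics/cc.png',cv2.resize(np.vstack([d,e])[:,:,::-1],None,fx=2.6,fy=2.6,interpolation=cv2.INTER_CUBIC))
E
```

```text
t: 41.15
tool_pos: [0.5962, -0.0863, 0.1378]
tool_rot: [0.0, 1.0, -0.009, 0.0]
wrist_force: [-0.1, -0.2, -0.1]
opening: 0.064
grasp_force: 0.0
t 41.15 tcp [ 0.5962 -0.0863  0.1378] yaw -1.0 q6 1.32 F [-0.1 -0.2 -0.1] open 0.064 g 0.0
(0.597, -0.0865, 0.0455, -1) [0.0, -0.0, -0.0] [0.001, 0.0003, 0.123]
```

View pics/cc.png

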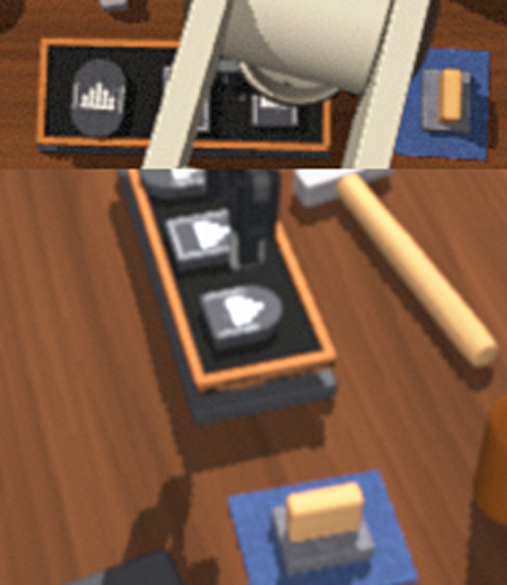

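```bash
python3 -m handwheel '[[[0,0,0],[0.001,0,0.06],-0.5],[[0,0,0],[0.001,0,0.11],-0.5],[[0,0,0],[0.001,0,0.123],-0.5],[[0,0,0],[0.001,0,0.123],-0.5],[[0,0,0],[0.001,0,0.123],1],[[0,0,0],[0.001,0,0.123],1],[[0,0,0],[0.001,0,0.123],1],[[0,0,0],[0.001,0,0.123],1],[[0,0,0],[0.001,0,0.123],1],[[0,0,0],[0.001,0,0.123],1],[[0,0,0],[0.001,0,0.07],1],[[0,0,0],[0.001,0,0.01],1],[[0,0,0],[0.001,0,0.01],1]]'; python3 - <<'E'
from h import *
plan([(.577,.321,.13,0),(.577,.321,.0095,0),(.605,-.001,.14,-1)])
E
```

```text
t: 42.88
tool_pos: [0.5984, -0.0864, 0.1342]
tool_rot: [0.001, 1.0, -0.009, 0.003]
wrist_force: [0.3, -0.2, -2.6]
opening: 0.0417
grasp_force: 61.5
t 42.88 tcp [ 0.5984 -0.0864  0.1342] yaw -1.0 q6 1.32 F [ 0.3 -0.2 -2.6] open 0.0417 g 61.5
(0.577, 0.321, 0.13, 0) [0.001, -0.003, -0.009] [-0.0385, -0.5425, 0.0045]
(0.577, 0.321, 0.0095, 0) [0.001, -0.003, -0.009] [-0.0394, -0.5428, 0.1652]
(0.605, -0.001, 0.14, -1) [0.001, -0.003, -0.0] [0.0068, -0.1139, -0.0079]
```

```bash
python3 -m handwheel '[[[0,0,-0.009],[-0.039,-0.5427,0],1],[[0,0,-0.009],[-0.039,-0.5427,0],1],[[0,0,-0.009],[-0.039,-0.5427,0],1],[[0,0,-0.009],[-0.039,-0.5427,0],1],[[0,0,-0.009],[-0.039,-0.5427,0],1],[[0,0,-0.009],[-0.039,-0.5427,0],1],[[0,0,-0.009],[-0.039,-0.5427,0],1],[[0,0,-0.009],[-0.039,-0.5427,0],1],[[0,0,-0.009],[-0.039,-0.5427,0],1],[[0,0,-0.009],[-0.039,-0.5427,0],1],[[0,0,-0.009],[-0.039,-0.5427,0.07],1],[[0,0,-0.009],[-0.039,-0.5427,0.13],1],[[0,0,-0.009],[-0.039,-0.5427,0.16],1],[[0,0,-0.009],[-0.039,-0.5427,0.165],1],[[0,0,-0.009],[-0.039,-0.5427,0.165],1]]'; python3 -m handwheel '[[[0,0,0],[0,0,0],-0.3],[[0,0,0],[0,0,0],-0.3],[[0,0,0],[0,0,0],-0.3],[[0,0,0],[0,0,-0.08],-0.3],[[0,0,0],[0,0,-0.165],-0.3],[[0,0,0],[0,0,-0.165],-0.3]]'; python3 - <<'E'
from h import *
plan([(.605,-.001,.14,-1),(.605,-.001,.0455,-1)])
d=r.snapshot('top');plates(d,.054,(225,170),(320,228));print('tray');plates(d,.017,(140,180),(205,300))
E
```

```text
t: 44.75
tool_pos: [0.5754, 0.3205, 0.0067]
tool_rot: [-0.0, 1.0, -0.0, 0.0]
wrist_force: [-0.9, -1.0, -0.6]
opening: 0.0413
grasp_force: 81.1
t: 45.5
tool_pos: [0.577, 0.3223, 0.1359]
tool_rot: [-0.002, 1.0, 0.0, 0.004]
wrist_force: [-0.4, -0.5, -0.6]
opening: 0.0557
grasp_force: 0.0
t 45.5 tcp [0.577  0.3223 0.1359] yaw 0.0 q6 1.96 F [-0.4 -0.5 -0.6] open 0.0557 g 0.0
(0.605, -0.001, 0.14, -1) [-0.002, -0.004, 0.009] [0.0372, 0.4311, -0.0066]
(0.605, -0.001, 0.0455, -1) [-0.002, -0.004, 0.009] [0.0362, 0.4315, 0.1194]
px [281. 206.] cen 0.6091 0.0375 moment yaw 88.4 rect [0.6092 0.0379] [0.1912 0.0867] 88.9
tray
px [160. 243.] cen 0.5127 0.3462 moment yaw 7.9 rect [0.5303 0.3394] [0.3128 0.1209] 3.0
```

```bash
cat >> h.py <<'E'
def padplates(d):
    im=d['pixels'];h=cv2.cvtColor(im,cv2.COLOR_RGB2HSV)
    m=((h[...,2]>55)&(h[...,1]<80)).astype(np.uint8);k=np.zeros_like(m);k[188:224,243:350]=1;m=cv2.morphologyEx(m*k,cv2.MORPH_OPEN,np.ones((3,3)));blobs(d,m,.054)
def trayplates(d):
    im=d['pixels'];h=cv2.cvtColor(im,cv2.COLOR_RGB2HSV)
    m=((h[...,1]<60)).astype(np.uint8);k=np.zeros_like(m);k[187:296,143:200]=1;blobs(d,cv2.morphologyEx(m*k,cv2.MORPH_CLOSE,np.ones((3,3))),.017,60)
E
python3 - <<'E'
from h import *
d=r.snapshot('top');padplates(d)
E
python3 -m handwheel '[[[0,0,0.009],[0.0368,0.4312,0],-0.5],[[0,0,0.009],[0.0368,0.4312,0],-0.5],[[0,0,0.009],[0.0368,0.4312,0],-0.5],[[0,0,0.009],[0.0368,0.4312,0],-0.5],[[0,0,0.009],[0.0368,0.4312,0],-0.5],[[0,0,0.009],[0.0368,0.4312,0],-0.5],[[0,0,0.009],[0.0368,0.4312,0],-0.5],[[0,0,0.009],[0.0368,0.4312,0],-0.5]]'; python3 - <<'E'
from h import *
plan([(.605,-.001,.0455,-1)])
d=r.snapshot('top');padplates(d);print('tray');trayplates(d)
E
```

```text
px [296. 208.] cen 0.6038 0.0004 moment yaw 0.2 rect [6.037e-01 5.000e-04] [0.0452 0.0635] 90.0
px [262. 207.] cen 0.6045 0.0849 moment yaw -4.4 rect [0.6038 0.0843] [0.0738 0.0527] 0.0
t: 46.6
tool_pos: [0.6026, -0.0005, 0.1295]
tool_rot: [-0.0, 1.0, -0.009, -0.0]
wrist_force: [-0.0, 1.0, -0.5]
opening: 0.0639
grasp_force: 0.0
t 46.6 tcp [ 6.026e-01 -5.000e-04  1.295e-01] yaw -1.0 q6 1.46 F [-0.   1.  -0.5] open 0.0639 g 0.0
(0.605, -0.001, 0.0455, -1) [-0.0, 0.0, 0.0] [0.0033, 0.0007, 0.112]
px [290. 204.] cen 0.6144 0.023 moment yaw -87.9 rect [0.6089 0.0181] [0.231  0.0892] 90.0
tray
px [172. 220.] cen 0.5804 0.3185 moment yaw -0.6 rect [0.583  0.3183] [0.0522 0.0442] 0.1
```

```bash
python3 -m handwheel '[[[0,0,0],[0.0025,0,0.06],-0.5],[[0,0,0],[0.0025,0,0.1],-0.5],[[0,0,0],[0.0025,0,0.112],-0.5],[[0,0,0],[0.0025,0,0.112],-0.5],[[0,0,0],[0.0025,0,0.112],1],[[0,0,0],[0.0025,0,0.112],1],[[0,0,0],[0.0025,0,0.112],1],[[0,0,0],[0.0025,0,0.112],1],[[0,0,0],[0.0025,0,0.112],1],[[0,0,0],[0.0025,0,0.112],1],[[0,0,0],[0.0025,0,0.06],1],[[0,0,0],[0.0025,0,0],1],[[0,0,0],[0.0025,0,0],1]]'; python3 - <<'E'
from h import *
plan([(.511,.32,.13,0),(.511,.32,.0095,0)])
E
```

```text
t: 48.28
tool_pos: [0.6064, -0.0022, 0.1345]
tool_rot: [0.0, 1.0, -0.009, 0.003]
wrist_force: [0.5, -0.1, -3.1]
opening: 0.0432
grasp_force: 61.7
t 48.27 tcp [ 0.6064 -0.0022  0.1345] yaw -1.1 q6 1.46 F [ 0.5 -0.1 -3.1] open 0.0432 g 61.7
(0.511, 0.32, 0.13, 0) [0.0, -0.003, -0.009] [-0.1351, -0.4272, 0.0048]
(0.511, 0.32, 0.0095, 0) [0.0, -0.003, -0.009] [-0.1362, -0.4273, 0.1654]
```

```bash
python3 -m handwheel '[[[0,0,-0.009],[-0.1355,-0.4272,0],1],[[0,0,-0.009],[-0.1355,-0.4272,0],1],[[0,0,-0.009],[-0.1355,-0.4272,0],1],[[0,0,-0.009],[-0.1355,-0.4272,0],1],[[0,0,-0.009],[-0.1355,-0.4272,0],1],[[0,0,-0.009],[-0.1355,-0.4272,0],1],[[0,0,-0.009],[-0.1355,-0.4272,0],1],[[0,0,-0.009],[-0.1355,-0.4272,0],1],[[0,0,-0.009],[-0.1355,-0.4272,0.07],1],[[0,0,-0.009],[-0.1355,-0.4272,0.13],1],[[0,0,-0.009],[-0.1355,-0.4272,0.158],1],[[0,0,-0.009],[-0.1355,-0.4272,0.163],1],[[0,0,-0.009],[-0.1355,-0.4272,0.163],1],[[0,0,-0.009],[-0.1355,-0.4272,0.163],-0.35],[[0,0,-0.009],[-0.1355,-0.4272,0.163],-0.35],[[0,0,-0.009],[-0.1355,-0.4272,0.163],-0.35],[[0,0,-0.009],[-0.1355,-0.4272,0.08],-0.35],[[0,0,-0.009],[-0.1355,-0.4272,0],-0.35],[[0,0,-0.009],[-0.1355,-0.4272,0],-0.35]]'; python3 - <<'E'
from h import *
plan([(.605,.084,.14,-1),(.605,.084,.0455,-1)])
d=r.snapshot('top');padplates(d);
E
```

```text
t: 50.65
tool_pos: [0.5108, 0.3212, 0.1353]
tool_rot: [-0.002, 1.0, 0.0, 0.004]
wrist_force: [0.5, 0.4, -0.2]
opening: 0.0572
grasp_force: 0.0
t 50.65 tcp [0.5108 0.3212 0.1353] yaw 0.0 q6 2.0 F [ 0.5  0.4 -0.2] open 0.0572 g 0.0
(0.605, 0.084, 0.14, -1) [-0.002, -0.003, 0.009] [0.1254, 0.3163, -0.0065]
(0.605, 0.084, 0.0455, -1) [-0.002, -0.003, 0.009] [0.1245, 0.3167, 0.1195]
px [262. 207.] cen 0.6042 0.0849 moment yaw -4.4 rect [0.6038 0.0843] [0.0738 0.0527] 0.0
```

```bash
python3 -m handwheel '[[[0,0,0.009],[0.125,0.3165,0],-0.6],[[0,0,0.009],[0.125,0.3165,0],-0.6],[[0,0,0.009],[0.125,0.3165,0],-0.6],[[0,0,0.009],[0.125,0.3165,0],-0.6],[[0,0,0.009],[0.125,0.3165,0],-0.6],[[0,0,0.009],[0.125,0.3165,0],-0.6],[[0,0,0.009],[0.125,0.3165,0],-0.6]]'; python3 - <<'E'
from h import *
plan([(.605,.0845,.0455,-1)])
d=r.snapshot('top');trayplates(d)
E
```

```text
t: 51.58
tool_pos: [0.6023, 0.0841, 0.1296]
tool_rot: [-0.0, 1.0, -0.009, -0.0]
wrist_force: [-0.4, -0.4, -0.0]
opening: 0.0683
grasp_force: 0.0
t 51.58 tcp [0.6023 0.0841 0.1296] yaw -1.0 q6 1.6 F [-0.4 -0.4 -0. ] open 0.0683 g 0.0
(0.605, 0.0845, 0.0455, -1) [-0.0, 0.0, 0.0] [0.0037, -0.0005, 0.1121]
px [172. 248.] cen 0.5066 0.3165 moment yaw -2.1 rect [0.5055 0.3165] [0.0614 0.0454] 0.1
px [173. 220.] cen 0.5806 0.3182 moment yaw -1.7 rect [0.583  0.3181] [0.0522 0.0441] 0.1
px [198. 234.] cen 0.5191 0.2514 moment yaw 1.4 rect [0.5419 0.2538] [0.245  0.0102] 1.9
```

```bash
python3 -m handwheel '[[[0,0,-0.009],[-0.129,-0.311,0],-0.5],[[0,0,-0.009],[-0.129,-0.311,0],-0.5],[[0,0,-0.009],[-0.129,-0.311,0],-0.5],[[0,0,-0.009],[-0.129,-0.311,0],-0.5],[[0,0,-0.009],[-0.129,-0.311,0],-0.5],[[0,0,-0.009],[-0.129,-0.311,0],-0.5],[[0,0,-0.009],[-0.129,-0.311,0.06],-0.5],[[0,0,-0.009],[-0.129,-0.311,0.12],-0.5],[[0,0,-0.009],[-0.129,-0.311,0.16],-0.5],[[0,0,-0.009],[-0.129,-0.311,0.16],-0.5],[[0,0,-0.009],[-0.129,-0.311,0.16],1],[[0,0,-0.009],[-0.129,-0.311,0.16],1],[[0,0,-0.009],[-0.129,-0.311,0.16],1],[[0,0,-0.009],[-0.129,-0.311,0.16],1],[[0,0,-0.009],[-0.129,-0.311,0.16],1]]'; python3 -m handwheel '[[[0,0,0],[0,0,-0.005],1],[[0,0,0],[0.007,0,-0.005],1],[[0,0,0],[0.014,0,-0.005],1],[[0,0,0],[0.014,0,-0.005],1],[[0,0,0],[0.014,0,0],1],[[0,0,0],[0.014,0,0],1],[[0,0,0],[0.014,0,0],-0.35],[[0,0,0],[0.014,0,0],-0.35],[[0,0,0],[0.014,0,0],-0.35],[[0,0,0],[0.014,0,-0.08],-0.35],[[0,0,0],[0.014,0,-0.16],-0.35],[[0,0,0],[0.014,0,-0.16],-0.35],[[0,0,0],[0.014,0,-0.16],-0.35]]'; python3 - <<'E'
from h import *
plan([(.605,.084,.13,-1),(.605,.084,.0455,-1)])
E
```

```text
t: 53.5
tool_pos: [0.5116, 0.3179, 0.0123]
tool_rot: [-0.0, 1.0, 0.0, 0.001]
wrist_force: [-0.2, -4.2, 7.4]
opening: 0.0431
grasp_force: 60.8
t: 55.12
tool_pos: [0.5207, 0.3178, 0.1297]
tool_rot: [-0.0, 1.0, 0.0, -0.0]
wrist_force: [-0.2, -1.5, -0.9]
opening: 0.0576
grasp_force: 0.0
t 55.12 tcp [0.5207 0.3178 0.1297] yaw 0.0 q6 1.99 F [-0.2 -1.5 -0.9] open 0.0576 g 0.0
(0.605, 0.084, 0.13, -1) [-0.0, 0.0, 0.009] [0.1122, 0.3118, -0.0004]
(0.605, 0.084, 0.0455, -1) [-0.0, 0.0, 0.009] [0.1123, 0.3118, 0.1122]
```

```bash
python3 -m handwheel '[[[0,0,0.009],[0.112,0.3113,0],-0.6],[[0,0,0.009],[0.112,0.3113,0],-0.6],[[0,0,0.009],[0.112,0.3113,0],-0.6],[[0,0,0.009],[0.112,0.3113,0],-0.6],[[0,0,0.009],[0.112,0.3113,0],-0.6],[[0,0,0.009],[0.112,0.3113,0],-0.6],[[0,0,0.009],[0.112,0.3113,0.06],-0.6],[[0,0,0.009],[0.112,0.3113,0.1],-0.6],[[0,0,0.009],[0.112,0.3113,0.112],-0.6],[[0,0,0.009],[0.112,0.3113,0.112],-0.6],[[0,0,0.009],[0.112,0.3113,0.112],1],[[0,0,0.009],[0.112,0.3113,0.112],1],[[0,0,0.009],[0.112,0.3113,0.112],1],[[0,0,0.009],[0.112,0.3113,0.112],1],[[0,0,0.009],[0.112,0.3113,0.112],1],[[0,0,0.009],[0.112,0.3113,0.112],1],[[0,0,0.009],[0.112,0.3113,0.06],1],[[0,0,0.009],[0.112,0.3113,0],1],[[0,0,0.009],[0.112,0.3113,0],1],[[0,0,0.009],[0.112,0.3113,0],1]]'; python3 - <<'E'
from h import *
d=r.snapshot('top');trayplates(d)
plan([(.436,.32,.13,0),(.436,.32,.0095,0)])
E
```

```text
t: 57.62
tool_pos: [0.6048, 0.0845, 0.1299]
tool_rot: [-0.0, 1.0, -0.009, 0.0]
wrist_force: [-0.4, -0.4, -2.7]
opening: 0.0472
grasp_force: 62.4
px [160. 263.] cen 0.4677 0.346 moment yaw 0.6 rect [0.4673 0.3461] [0.0608 0.0463] 0.2
px [173. 220.] cen 0.5805 0.3182 moment yaw -1.8 rect [0.583  0.3181] [0.0522 0.0441] 0.1
px [198. 234.] cen 0.5244 0.2519 moment yaw 1.2 rect [0.5432 0.2539] [0.2425 0.0102] 1.9
t 57.67 tcp [0.6046 0.0845 0.1293] yaw -1.1 q6 1.6 F [ 0.  -0.6 -1.7] open 0.0475 g 62.4
(0.436, 0.32, 0.13, 0) [-0.0, 0.001, -0.009] [-0.2305, -0.3098, -0.0007]
(0.436, 0.32, 0.0095, 0) [-0.0, 0.001, -0.009] [-0.2303, -0.3098, 0.16]
```

```bash
python3 -m handwheel '[[[0,0,0],[0,0,0.06],1],[[0,0,0],[0,0,0.1],1],[[0,0,0],[0,0,0.111],1],[[0,0,0],[0,0,0.111],1],[[0,0,0],[0,0,0.111],-0.4],[[0,0,0],[0,0,0.111],-0.4],[[0,0,0],[0,0,0.111],-0.4],[[0,0,0],[0,0,0.05],-0.4],[[0,0,0],[0,0,0],-0.4],[[0,0,-0.758],[-0.186,-0.347,0],-0.9],[[0,0,-0.758],[-0.186,-0.347,0],-0.9],[[0,0,-0.758],[-0.186,-0.347,0],-0.9],[[0,0,-0.758],[-0.186,-0.347,0],-0.9],[[0,0,-0.758],[-0.186,-0.347,0],-0.9],[[0,0,-0.758],[-0.186,-0.347,0],-0.9],[[0,0,-0.758],[-0.186,-0.347,0],-0.9],[[0,0,-0.758],[-0.186,-0.347,0],-0.9],[[0,0,-0.758],[-0.186,-0.347,0],-0.9],[[0,0,-0.758],[-0.186,-0.347,0],-0.9],[[0,0,-0.758],[-0.186,-0.347,0],-0.9]]'; python3 - <<'E'
from h import *
d=r.snapshot('top');padplates(d);print('tray');trayplates(d)
plan([(.470,.347,.13,90),(.470,.347,.0095,90)])
E
```

```text
t: 60.18
tool_pos: [0.4703, 0.3472, 0.1301]
tool_rot: [-0.0, 0.708, 0.706, 0.0]
wrist_force: [-0.6, 0.7, -0.2]
opening: 0.0811
grasp_force: 0.0
px [263. 207.] cen 0.6042 0.0833 moment yaw -1.4 rect [0.6038 0.083 ] [0.074  0.0502] 0.5
tray
px [152. 262.] cen 0.449 0.3593 moment yaw 4.9 rect [0.4772 0.3561] [0.1837 0.0665] 3.0
px [173. 220.] cen 0.5803 0.3181 moment yaw -1.8 rect [0.583  0.3181] [0.0522 0.044 ] 0.1
t 60.23 tcp [0.4703 0.3473 0.1301] yaw 89.8 q6 0.51 F [-0.3 -0.2 -0. ] open 0.0811 g 0.0
(0.47, 0.347, 0.13, 90) [-0.0, -0.0, -0.002] [-0.0003, -0.0004, 0.0001]
(0.47, 0.347, 0.0095, 90) [-0.0, -0.0, -0.002] [-0.0003, -0.0004, 0.1608]
```

```bash
python3 -m handwheel '[[[0,0,0],[0,0,0.07],-0.9],[[0,0,0],[0,0,0.13],-0.9],[[0,0,0],[0,0,0.16],-0.9],[[0,0,0],[0,0,0.167],-0.9],[[0,0,0],[0,0,0.171],-0.9],[[0,0,0],[0,0,0.171],-0.9],[[0,0,0],[0,0,0.171],1],[[0,0,0],[0,0,0.171],1],[[0,0,0],[0,0,0.171],1],[[0,0,0],[0,0,0.171],1],[[0,0,0],[0,0,0.171],1]]'; python3 -m handwheel '[[[0,0,0],[0,0,-0.06],1],[[0,0,0],[0,0,-0.1],1],[[0,0,0],[0,0,-0.1],1],[[0,0,0],[0,0,-0.1],1]]'; python3 - <<'E'
from h import *
plan([(.519,.32,.076,0),(.519,.32,.002,0)])
E
```

```text
t: 61.6
tool_pos: [0.4708, 0.3475, 0.0031]
tool_rot: [0.0, 0.708, 0.706, 0.001]
wrist_force: [-1.8, -2.5, 9.7]
opening: 0.0622
grasp_force: 64.8
t: 62.1
tool_pos: [0.4699, 0.347, 0.0759]
tool_rot: [-0.0, 0.708, 0.706, -0.0]
wrist_force: [-0.5, -0.2, -2.8]
opening: 0.0619
grasp_force: 68.5
t 62.1 tcp [0.4699 0.347  0.0759] yaw 89.9 q6 0.51 F [-0.5 -0.2 -2.8] open 0.0619 g 68.5
(0.519, 0.32, 0.076, 0) [-0.0, 0.0, 0.749] [-0.0359, 0.0655, -0.0001]
(0.519, 0.32, 0.002, 0) [-0.0, 0.0, 0.749] [-0.0359, 0.0656, 0.0985]
```

```bash
python3 -m handwheel '[[[0,0,0.749],[-0.036,0.0655,0],1],[[0,0,0.749],[-0.036,0.0655,0],1],[[0,0,0.749],[-0.036,0.0655,0],1],[[0,0,0.749],[-0.036,0.0655,0],1],[[0,0,0.749],[-0.036,0.0655,0],1],[[0,0,0.749],[-0.036,0.0655,0],1],[[0,0,0.749],[-0.036,0.0655,0],1],[[0,0,0.749],[-0.036,0.0655,0],1],[[0,0,0.749],[-0.036,0.0655,0],1],[[0,0,0.749],[-0.036,0.0655,0],1],[[0,0,0.749],[-0.036,0.0655,0.06],1],[[0,0,0.749],[-0.036,0.0655,0.09],1],[[0,0,0.749],[-0.036,0.0655,0.098],1],[[0,0,0.749],[-0.036,0.0655,0.098],1],[[0,0,0.749],[-0.036,0.0655,0.098],-0.68],[[0,0,0.749],[-0.036,0.0655,0.098],-0.68],[[0,0,0.749],[-0.036,0.0655,0.098],-0.68],[[0,0,0.749],[-0.036,0.0655,0.03],-0.68],[[0,0,0.749],[-0.036,0.0655,-0.07],-0.68],[[0,0,0.749],[-0.036,0.0655,-0.07],-0.68]]'; python3 - <<'E'
from h import *
plan([(.605,.0835,.13,-1),(.605,.0835,.0455,-1)])
padplates(r.snapshot('top'))
E
```

```text
t: 64.6
tool_pos: [0.5209, 0.3209, 0.134]
tool_rot: [-0.001, 1.0, 0.0, 0.003]
wrist_force: [-0.9, 0.1, 0.9]
opening: 0.0713
grasp_force: 0.0
t 64.6 tcp [0.5209 0.3209 0.134 ] yaw 0.0 q6 2.0 F [-0.9  0.1  0.9] open 0.0713 g 0.0
(0.605, 0.0835, 0.13, -1) [-0.001, -0.003, 0.009] [0.1119, 0.3166, 0.0051]
(0.605, 0.0835, 0.0455, -1) [-0.001, -0.003, 0.009] [0.1113, 0.3169, 0.1177]
px [263. 207.] cen 0.6041 0.0835 moment yaw -2.4 rect [0.6038 0.0841] [0.0738 0.0527] 0.0
```

```bash
python3 -m handwheel '[[[0,0,0.009],[0.113,0.3155,0],-0.6],[[0,0,0.009],[0.113,0.3155,0],-0.6],[[0,0,0.009],[0.113,0.3155,0],-0.6],[[0,0,0.009],[0.113,0.3155,0],-0.6],[[0,0,0.009],[0.113,0.3155,0],-0.6],[[0,0,0.009],[0.113,0.3155,0],-0.6],[[0,0,0.009],[0.113,0.3155,0.06],-0.6],[[0,0,0.009],[0.113,0.3155,0.1],-0.6],[[0,0,0.009],[0.113,0.3155,0.1105],-0.6],[[0,0,0.009],[0.113,0.3155,0.1105],-0.6],[[0,0,0.009],[0.113,0.3155,0.1105],1],[[0,0,0.009],[0.113,0.3155,0.1105],1],[[0,0,0.009],[0.113,0.3155,0.1105],1],[[0,0,0.009],[0.113,0.3155,0.1105],1],[[0,0,0.009],[0.113,0.3155,0.1105],1],[[0,0,0.009],[0.113,0.3155,0.1105],1],[[0,0,0.009],[0.113,0.3155,0.06],1],[[0,0,0.009],[0.113,0.3155,0],1],[[0,0,0.009],[0.113,0.3155,0],1],[[0,0,0.009],[0.113,0.3155,0],1]]'; python3 - <<'E'
from h import *
d=r.snapshot('top');trayplates(d)
plan([(.440,.32,.13,0),(.440,.32,.0095,0)])
E
```

```text
t: 67.15
tool_pos: [0.6039, 0.0835, 0.1287]
tool_rot: [-0.0, 1.0, -0.009, -0.0]
wrist_force: [-0.3, 0.7, -3.0]
opening: 0.0477
grasp_force: 63.5
px [172. 243.] cen 0.5185 0.3177 moment yaw -89.9 rect [0.5183 0.3176] [0.0411 0.0625] 0.1
px [173. 220.] cen 0.5804 0.3181 moment yaw -1.3 rect [0.583  0.3181] [0.0522 0.044 ] 0.1
px [198. 234.] cen 0.5163 0.251 moment yaw 1.3 rect [0.5445 0.2526] [0.24   0.0077] 1.9
t 67.2 tcp [0.6037 0.0835 0.1281] yaw -1.1 q6 1.6 F [-0.3 -0.3 -2.1] open 0.0478 g 63.5
(0.44, 0.32, 0.13, 0) [-0.0, 0.001, -0.009] [-0.2241, -0.3112, -0.0021]
(0.44, 0.32, 0.0095, 0) [-0.0, 0.001, -0.009] [-0.2238, -0.3112, 0.1586]
```

```bash
python3 -m handwheel '[[[0,0,-0.009],[-0.224,-0.3112,0],1],[[0,0,-0.009],[-0.224,-0.3112,0],1],[[0,0,-0.009],[-0.224,-0.3112,0],1],[[0,0,-0.009],[-0.224,-0.3112,0],1],[[0,0,-0.009],[-0.224,-0.3112,0],1],[[0,0,-0.009],[-0.224,-0.3112,0],1],[[0,0,-0.009],[-0.224,-0.3112,0],1],[[0,0,-0.009],[-0.224,-0.3112,0],1],[[0,0,-0.009],[-0.224,-0.3112,0.07],1],[[0,0,-0.009],[-0.224,-0.3112,0.13],1],[[0,0,-0.009],[-0.224,-0.3112,0.154],1],[[0,0,-0.009],[-0.224,-0.3112,0.159],1],[[0,0,-0.009],[-0.224,-0.3112,0.159],1],[[0,0,-0.009],[-0.224,-0.3112,0.159],-0.35],[[0,0,-0.009],[-0.224,-0.3112,0.159],-0.35],[[0,0,-0.009],[-0.224,-0.3112,0.159],-0.35],[[0,0,-0.009],[-0.224,-0.3112,0.08],-0.35],[[0,0,-0.009],[-0.224,-0.3112,-0.05],-0.35],[[0,0,-0.009],[-0.224,-0.3112,-0.05],-0.35]]'; python3 - <<'E'
from h import *
plan([(.4435,-.338,.165,-8.5)])
E
```

```text
t: 69.58
tool_pos: [0.4411, 0.3204, 0.1704]
tool_rot: [-0.001, 1.0, 0.0, 0.002]
wrist_force: [0.6, -1.0, -0.5]
opening: 0.0576
grasp_force: 0.0
t 69.58 tcp [0.4411 0.3204 0.1704] yaw 0.0 q6 2.06 F [ 0.6 -1.  -0.5] open 0.0576 g 0.0
(0.4435, -0.338, 0.165, -8.5) [-0.001, -0.001, 0.071] [0.0027, 0.8779, 0.0056]
```

```bash
python3 -m handwheel '[[[0,0,0.071],[0.003,0.878,0],-0.5],[[0,0,0.071],[0.003,0.878,0],-0.5],[[0,0,0.071],[0.003,0.878,0],-0.5],[[0,0,0.071],[0.003,0.878,0],-0.5],[[0,0,0.071],[0.003,0.878,0],-0.5],[[0,0,0.071],[0.003,0.878,0],-0.5],[[0,0,0.071],[0.003,0.878,0],-0.5],[[0,0,0.071],[0.003,0.878,0],-0.5],[[0,0,0.071],[0.003,0.878,0],-0.5],[[0,0,0.071],[0.003,0.878,0],-0.5],[[0,0,0.071],[0.003,0.878,0],-0.5],[[0,0,0.071],[0.003,0.878,0],-0.5],[[0,0,0.071],[0.003,0.878,0],-0.5],[[0,0,0.071],[0.003,0.878,0],-0.5],[[0,0,0.071],[0.003,0.878,0],-0.5]]'; python3 - <<'E'
from h import *
d=r.snapshot('top');trayplates(d)
im=d['pixels'];hsv=cv2.cvtColor(im,cv2.COLOR_RGB2HSV).astype(int)
m=((hsv[...,0]<30)&(hsv[...,1]>60)&(hsv[...,2]>140)).astype(np.uint8);m[:190]=0;m[220:]=0;m[:,:385]=0;m[:,408:]=0;print('wood');blobs(d,m,.051,20)
plan([(.4435,-.338,.075,-8.5),(.4435,-.338,.165,-8.5)])
E
```

```text
t: 71.45
tool_pos: [0.4434, -0.3377, 0.1671]
tool_rot: [0.0, 0.997, -0.074, 0.0]
wrist_force: [0.5, 0.1, 0.3]
opening: 0.0642
grasp_force: 0.0
px [170. 274.] cen 0.4406 0.3179 moment yaw 1.7 rect [0.4409 0.3177] [0.0732 0.0483] 2.3
px [172. 243.] cen 0.5185 0.3177 moment yaw -89.9 rect [0.5183 0.3176] [0.0411 0.0625] 0.1
px [173. 220.] cen 0.5805 0.3182 moment yaw -2.5 rect [0.583  0.3182] [0.0522 0.044 ] 0.1
wood
px [398. 206.] cen 0.6081 -0.2533 moment yaw -7.8 rect [ 0.6092 -0.253 ] [0.0224 0.0487] 88.2
t 71.5 tcp [ 0.4433 -0.3379  0.167 ] yaw -8.4 q6 0.93 F [ 0.  -0.8  0.8] open 0.0641 g 0.0
(0.4435, -0.338, 0.075, -8.5) [0.0, -0.0, 0.0] [0.0002, 0.0001, 0.1227]
(0.4435, -0.338, 0.165, -8.5) [0.0, -0.0, 0.0] [0.0003, 0.0001, 0.0027]
```

```bash
python3 -m handwheel '[[[0,0,0],[0,0,0.06],-0.5],[[0,0,0],[0,0,0.11],-0.5],[[0,0,0],[0,0,0.122],-0.5],[[0,0,0],[0,0,0.122],-0.5],[[0,0,0],[0,0,0.122],1],[[0,0,0],[0,0,0.122],1],[[0,0,0],[0,0,0.122],1],[[0,0,0],[0,0,0.122],1],[[0,0,0],[0,0,0.122],1],[[0,0,0],[0,0,0.122],1]]'; python3 -m handwheel '[[[0,0,-0.07],[0,0,0],1],[[0,0,-0.14],[0,0,0],1],[[0,0,-0.21],[0,0,0],1],[[0,0,-0.28],[0,0,0],1],[[0,0,-0.35],[0,0,0],1],[[0,0,-0.42],[0,0,0],1],[[0,0,-0.49],[0,0,0],1],[[0,0,-0.51],[0,0,0],1],[[0,0,-0.51],[0,0,0],1],[[0,0,-0.505],[0,0,0],1],[[0,0,-0.505],[0,0,0],-0.5],[[0,0,-0.505],[0,0,0],-0.5],[[0,0,-0.505],[0,0,0],-0.5],[[0,0,-0.505],[0,0,-0.08],-0.5],[[0,0,-0.505],[0,0,-0.2],-0.5],[[0,0,-0.505],[0,0,-0.2],-0.5]]'; python3 - <<'E'
from h import *
plan([(.42,0,.22,0)])
E
```

```text
t: 72.75
tool_pos: [0.4437, -0.3372, 0.0764]
tool_rot: [-0.001, 0.997, -0.074, 0.0]
wrist_force: [0.7, 15.4, 13.4]
opening: 0.0128
grasp_force: 59.3
t: 74.75
tool_pos: [0.4435, -0.3389, 0.2291]
tool_rot: [0.002, 0.898, 0.439, 0.001]
wrist_force: [0.9, -0.3, -0.8]
opening: 0.0644
grasp_force: 0.0
t 74.75 tcp [ 0.4435 -0.3389  0.2291] yaw 52.1 q6 -0.13 F [ 0.9 -0.3 -0.8] open 0.0644 g 0.0
(0.42, 0, 0.22, 0) [0.002, -0.001, 0.434] [0.3373, -0.3023, 0.0107]
```

```bash
python3 -m handwheel '[[[0,0,0.434],[0.337,-0.302,0],-0.5],[[0,0,0.434],[0.337,-0.302,0],-0.5],[[0,0,0.434],[0.337,-0.302,0],-0.5],[[0,0,0.434],[0.337,-0.302,0],-0.5],[[0,0,0.434],[0.337,-0.302,0],-0.5],[[0,0,0.434],[0.337,-0.302,0],-0.5],[[0,0,0.434],[0.337,-0.302,0],-0.5],[[0,0,0.434],[0.337,-0.302,0],-0.5]]'; python3 - <<'E'
from h import *
n=r.snapshot('side')['pixels'][:,:,::-1]
N=cv2.resize(n,(800,600),interpolation=cv2.INTER_CUBIC).astype(int);O=cv2.imread('pics/side0.png').astype(int)
print('vs start',abs(N-O)[500:598,280:400].mean())
c=cv2.resize(n[340:420,180:300],None,fx=6,fy=6,interpolation=cv2.INTER_CUBIC).astype(int);print('vs two dots',abs(c-cv2.imread('pics/c4.png')).mean(), 'dial part',abs(c-cv2.imread('pics/c4.png'))[180:460,220:500].mean())
print('hammer/bottle/cup diff',[abs(N-O)[a:b,c:d].mean().round(1) for a,b,c,d in((270,400,445,560),(390,485,545,605),(170,240,400,470))])
trayplates(r.snapshot('top'));plan([])
E
```

```text
t: 75.75
tool_pos: [0.4196, 0.0, 0.2254]
tool_rot: [0.0, 1.0, 0.001, 0.0]
wrist_force: [-0.6, -0.4, 0.5]
opening: 0.0641
grasp_force: 0.0
vs start 3.263151927437642
vs two dots 8.368043981481481 dial part 29.89717261904762
hammer/bottle/cup diff [np.float64(3.3), np.float64(3.0), np.float64(4.5)]
px [170. 274.] cen 0.4407 0.3179 moment yaw 0.9 rect [0.4409 0.3177] [0.0732 0.0483] 2.3
px [172. 243.] cen 0.5185 0.3177 moment yaw -90.0 rect [0.5183 0.3175] [0.0411 0.0626] 0.1
px [173. 220.] cen 0.5805 0.3182 moment yaw -1.8 rect [0.583  0.3181] [0.0522 0.0441] 0.1
t 75.85 tcp [ 0.4197 -0.0008  0.2253] yaw -0.0 q6 1.39 F [0.2 0.9 0.1] open 0.064 g 0.0
```

The dial matches its start picture (difference at noise level), and the bystanders and plaques are in place, so I'm handing in.

```bash
python3 -c "
from cell import r
print(r.finish_job())"
```

```text
the job is handed in; nothing more can be done
None
```

I carried out every step and handed the job in at about 76 s of the 210 s allowed. The final camera checks showed the dial back at the bar mark, all three plaques apart in the tray, the block on its mat, and the hammer, bottle and cup unmoved; the hand-in returned no verdict.

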